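# Set up the agglutination reading stand

### The arm

A 6-joint arm with a two-finger parallel gripper is mounted at the origin on the work surface. World frame = base frame: x ahead of the robot, y to its left, z up, the work surface at z = 0. Lengths are in m, angles in rad, forces in N, time in s.
With the tool pointing down it reaches from about 0.3 to 0.75 m from the base axis. Payload 8.5 kg.
Tool frame: the origin (TCP) lies between the finger pads; the fingertips stand arm.nose_length ahead of it and the grasp point (between the pads) lies 8 mm behind it (arm.nose_length is the distance from the TCP to the fingertips, in m); z points along the fingers, y is the line along which they close (so a half turn about z gives the same grasp; the last joint's range is limited). The gripper opens to 88 mm and grips with 3 to 60 N. Pads are 18 mm wide; open, the fingers measure 123 mm over their backs; the gripper's body (75 mm by 187 mm) begins 45 mm behind the grasp point.
Start: joints at [1.098, 0.381, 1.297, -0, 1.464, -0.215], TCP at [0.14, 0.532, 0.25] pointing down, gripper open.
Joint ranges: [-3.11, 3.11], [-0.89, 2.33], [0.22, 2.48], [-1.42, 4.56], [0.17, 2.85], [-2.88, 2.88]. Speed limits (rad/s): [2.39, 2.39, 3.14, 3.14, 3.14, 3.14].

### API

Orientations are given as a unit quaternion [x, y, z, w].
In Python, from plant import arm gives the robot as it stands.
- The arm moves only by the tool play_rows, never from a script. Its argument "steps" is a list of rows, each a list of 4 numbers: the shift along the tool's x, y, z scaled (see below), then the turn about the tool's z scaled (see below). A call has 1 to 12 rows; each row shifts and turns the commanded pose from where the row before left it, along the tool's axes as they then stand; what a row does not reach is not made up. The controller multiplies each number of a shift by 20 mm and each number of a turn by 0.12 rad. A row lasts 1/12 s, in which the tool goes at most 41.7 mm and 7.16 degrees, less where a joint would pass 70% of its speed; a pose out of reach is approached as far as the arm can. A call with a number of a shift or a turn outside -1 to 1 is refused whole. A call with a gripper value outside its range is refused whole. "fingers" is the closure, from 0 (fully open) to 1 (shut), set as the call begins (left out, the last holds). The fingers move at their own pace and stop on an object; the grip force is fixed at half the most. Time passes only in rows, so rows that do not move let the fingers close. It gives the time, the measured TCP pose, the force, the opening and the grip force at its end, in the units of the state.
- arm.sense(): the state, without advancing time (a new reading comes with each control period).
- arm.grab_frame(name): name is "scene" or "side" or "wrist"; returns a dict with "color" (480x640x3 uint8, red, green, blue), "fx", "fy", "cx", "cy" (pixels), "distortion" ([k1, k2, p1, p2, k3] as OpenCV has them; the pictures are not rectified), "xyz" and "orientation" of the camera in the world. Camera axes: x right, y down, z forward; pixel columns grow to the right and rows downward; lengths in m; the calibration is good to about 2 mm. A picture is of the moment at which its call begins. There is no depth.
- arm.hand_in(): hands the job in; it is judged then, once.
Trained networks look in the newest picture that a camera, given by its name, has taken for a name from the list of things; names that differ only in an ending like _2 or _b are one class to them, and where a whole thing is asked for, a point or a joint stands for the part that bears it (a point fixed in the world has none). Each returns a list of dicts, best first, with "p" (0 to 1); they miss things now and then, are a little off and sometimes report something else, mostly with a low value. They report only what shows in the picture. A call takes as long as a camera call. They do not tell look-alikes from the thing itself.
- arm.recognise(camera, query): "rect" ([centre column, centre row, width, height] in pixels, round what is visible of it).
The state is a dict: "time_s": time; "joints": joint angles; "dq": joint speeds; "joint_efforts": joint torques, N m; "eef_pos": TCP position; "ee_rot": TCP orientation; "force": force on the tool from outside, world axes, zero at the start; "ft_torque": the same for the moment, N m; "opening": finger opening in m; "gripper_force": force on a finger pad.
Only numpy, scipy, OpenCV 4.12 (cv2) and the standard library are available. Lean on these libraries where they do the work, as an engineer would, in place of code of your own. Each camera call takes 0.05 s, during which the arm holds its last target. There are 200 camera calls.

### The job

Set up the reading stand: lay the white well tile flat on it, wells up, with a long edge flush against the stand's low ledge, then lay the long rule (the one as long as the tile) flat on the stand, flush along the tile's free long edge and with its ends level with the tile's. Next lay the pipette in its cradle the same way up as it lies now, its white body centred on the two yokes, and last of all push the lamp lever right over towards the ledge to switch on. Leave the short rule, the jar and the tube rack where they are.

Things in the scene. Friction and masses are not known exactly. Their poses are not given: they have to be found in the camera images.
- stand: reading stand, fixed: grey plate with dark top, 170 mm (x) by 240 mm (y), top at z = 20 mm. Origin: centre of the underside; x points away from the robot to the ledge, z up. An aluminium ledge 12 mm wide, 6 mm above the top, runs along the whole far edge, its inner face at x = 73 mm. The tile may lie anywhere along it, wholly on the plate. Lever block in the near left (+y) corner.
- tile: white ceramic well tile, loose, 120 mm (its x) by 50 mm (its y) by 20 mm thick, 0.2 to 0.4 kg, two rows of five shallow wells on top. Origin: centre of the underside, z up. Flush on the ledge its origin is at stand x = 48 mm, its x along the stand's y. Either long edge may face the ledge.
- rule: long rule, loose, 0.1 kg: aluminium strip 120 mm (its x) by 30 mm (its y) by 8 mm thick, black ticks, with a black upright grip on its middle, 50 mm long (x), 14 mm thick (y), top 40 mm above the underside. Both long edges are working edges. Origin: centre of the underside, z up. Flush against the tile its origin is 40 mm from the tile's, across the tile.
- short_rule: short rule, loose, to be left alone: the same as the long rule but 72 mm long. Origin: centre of the underside, x along its length.
- pipette: hand pipette lying on the bench, loose, 200 mm long, about 0.12 kg: white box-shaped body 100 mm long (its x), 28 mm wide (y), 26 mm high (z); grey 16 mm thick shaft and white tip out to x = +134 mm, grey plunger to x = -66 mm. Origin: centre of the underside of the body, z up.
- cradle: black pipette cradle, fixed: foot 150 (x) by 70 (y) by 8 mm, two U-shaped yokes 10 mm thick at x = -36 and +36 mm (62 mm free between them for fingers). They carry the pipette body at z = 30 mm in a slot 34 mm wide (y), flared above z = 42, cheek tops at z = 58 mm. Origin: centre of the underside. Seated: pipette origin at (0, 0, 30 mm), its x along the cradle's x, either way round.
- lamp (a joint): lamp lever on the stand, rad: 0 = off, leaning to the stand's -x; 1.0 = on, fully over towards the ledge (+x). Starts at 0 to 0.2, stays where it is left, about 1 N moves it. Pivot at stand x = -50, y = 92, z = 42 mm, axis along y; upright at 0.5.
- lamp_tip (a point): centre of the black ball, 26 mm in diameter, at the end of the 60 mm lever. The lever's white block, 70 mm (x) by 50 mm (y), top at z = 45 mm, is centred at stand x = -50, y = 92 mm.
- tube_rack: black rack of capped tubes 70 x 190 mm, 88 mm high, loose, to be left alone. Origin: centre of the underside.
- jar: small amber jar, 52 mm in diameter, 62 mm high, loose, to be left alone. Origin: centre of the underside.
Not all that is in view belongs to the job. Several things look just like the pipette: the one meant starts farthest to the robot's right. What is shaped like the rule but red is not meant.

How it is judged:
By the outcome, as a careful person would: the job done as asked, in the order asked, and still so for the second after the job is handed in, with the robot touching nothing.
It also fails if it takes over 72 s, if anything falls off the work surface, if the arm or the gripper's body presses on something with over 40 N, if the wrist force passes 120 N, or if a joint passes its speed limit or range.

## Working session

There is one attempt and no reset: what is moved stays moved. The work goes in short steps, Python scripts to look and compute and a tool call to move; the robot and the scene stay as the last step left them, time stands still between calls to the robot, and variables do not carry over. Pictures are saved under pics/ and viewed, at most 10 in all, crops included, and the job is handed in when it is done.

Besides the shell and the picture viewer there is one more tool, called as name(argument=value, ...) on one line, values as JSON. play_rows: Moves the arm, as the interface text tells. Shifts and turns lie within -1 to 1; 1 stands for 20 mm of shift or 0.12 rad of turn. Its arguments: {"type":"object","properties":{"steps":{"type":"array","items":{"type":"array","items":{"type":"number","minimum":-1,"maximum":1}}},"fingers":{"type":"number"}},"required":["steps"]}

```bash
ls; mkdir -p pics; cat > h.py <<'E'
import numpy as np, cv2
from scipy.spatial.transform import Rotation as R
from plant import arm
def ray(f,uv,z):
    K=np.array([[f['fx'],0,f['cx']],[0,f['fy'],f['cy']],[0,0,1.]])
    n=cv2.undistortPoints(np.array(uv,float).reshape(-1,1,2),K,np.array(f['distortion'],float)).reshape(-1,2)
    d=R.from_quat(f['orientation']).apply(np.c_[n,np.ones(len(n))]); o=np.array(f['xyz'])
    return o+d*((np.asarray(z)-o[2])/d[:,2])[:,None]
def proj(f,P):
    K=np.array([[f['fx'],0,f['cx']],[0,f['fy'],f['cy']],[0,0,1.]])
    r=R.from_quat(f['orientation']).inv(); t=-r.apply(f['xyz'])
    return cv2.projectPoints(np.array(P,float).reshape(-1,1,3),r.as_rotvec(),t,K,np.array(f['distortion'],float))[0].reshape(-1,2)
def save(f,n): cv2.imwrite('pics/'+n+'.png',f['color'][:,:,::-1])
E
python3 - <<'E'
from h import *
import pickle
print(arm.sense(), arm.nose_length)
for c in ['scene','side','wrist']:
    f=arm.grab_frame(c); save(f,c+'0'); pickle.dump(f,open(c+'0.pkl','wb'))
    print(c,f['xyz'],f['orientation'],f['fx'],f['distortion'])
    if c!='wrist':
        for q in ['stand','tile','rule','short_rule','pipette','cradle','lamp_tip','tube_rack','jar']:
            print(q,[(round(d['p'],2),np.round(d['rect']).astype(int).tolist()) for d in arm.recognise(c,q)])
E
```

```text
pics
{'time_s': 0.0, 'joints': array([ 1.09773244e+00,  3.81211626e-01,  1.29829056e+00, -2.46250974e-06,
        1.46362617e+00, -2.15293672e-01]), 'dq': array([-0.00024332, -0.00093744,  0.00034997,  0.00234724, -0.00126234,
       -0.00059701]), 'joint_efforts': array([-4.20494707e-04, -4.37923515e+01, -2.24557990e+01,  7.13032857e-02,
        3.51930445e-02, -8.22416951e-05]), 'eef_pos': array([0.14007645, 0.53157105, 0.24911933]), 'ee_rot': array([ 1.28528406e-01,  9.91705530e-01, -7.23233823e-04, -2.57939582e-04]), 'force': array([ 0.55757391,  0.1727796 , -0.15449593]), 'ft_torque': array([0.0143506 , 0.00481259, 0.00356117]), 'gripper_force': 0.0, 'opening': 0.08820820525412083} 0.011
scene [ 0.92546719 -0.59706558  0.9432228 ] [ 0.89876171  0.25848218 -0.107235   -0.33751297] 524.6633575827296 [0.02223635 0.         0.         0.         0.        ]
stand [(0.93, [355, 286, 128, 133])]
tile [(0.62, [379, 172, 48, 30])]
rule [(0.92, [340, 205, 25, 36]), (0.71, [301, 175, 32, 29])]
short_rule [(0.83, [408, 223, 28, 27])]
pipette [(0.72, [244, 368, 74, 61]), (0.7, [227, 284, 55
[... 233 characters left out ...]
8851229  0.93138566] [ 0.94174191 -0.02649739  0.01873339 -0.33476726] 453.9626200658171 [-0.08753077  0.          0.          0.          0.        ]
stand [(0.89, [364, 240, 72, 102])]
tile [(0.71, [304, 151, 37, 15])]
rule [(0.69, [244, 181, 37, 20]), (0.6, [300, 187, 38, 22])]
short_rule [(0.57, [358, 179, 28, 21])]
pipette [(0.89, [265, 290, 80, 19]), (0.82, [338, 346, 92, 17])]
cradle [(0.88, [333, 404, 80, 53])]
lamp_tip [(0.51, [345, 198, 12, 16])]
tube_rack [(0.91, [450, 365, 65, 99])]
jar [(0.83, [363, 135, 17, 21])]
wrist [0.06609363 0.55106743 0.384345  ] [0.78279101 0.6039034  0.09211709 0.11854687] 375.44075420262647 [-0.02445241  0.          0.          0.          0.        ]
```

```bash
python3 - <<'E'
import cv2
a=cv2.imread('pics/scene0.png')[120:490,130:500]; cv2.imwrite('pics/s0c.png',cv2.resize(a,(600,600),interpolation=cv2.INTER_CUBIC))
a=cv2.imread('pics/side0.png')[110:440,180:540]; cv2.imwrite('pics/d0c.png',cv2.resize(a,(650,596),interpolation=cv2.INTER_CUBIC))
E
```

```text
(no output)
```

View pics/s0c.png

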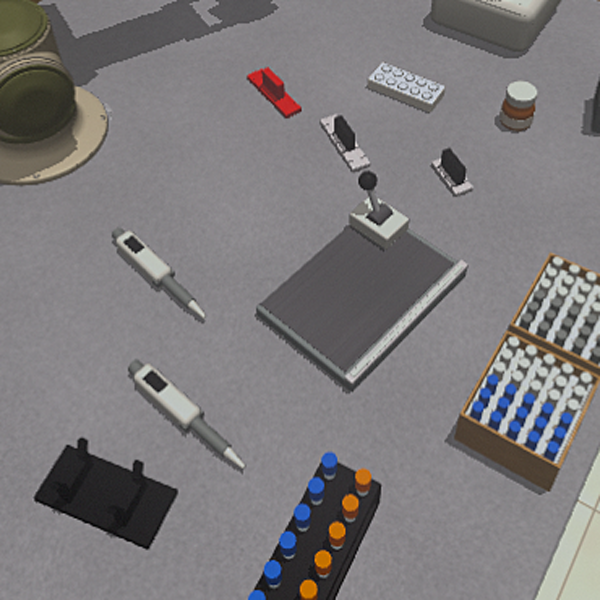

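View pics/wrist0.png

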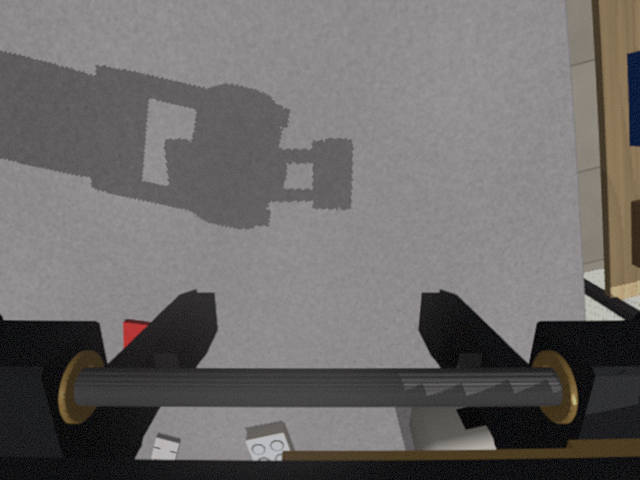

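View pics/d0c.png

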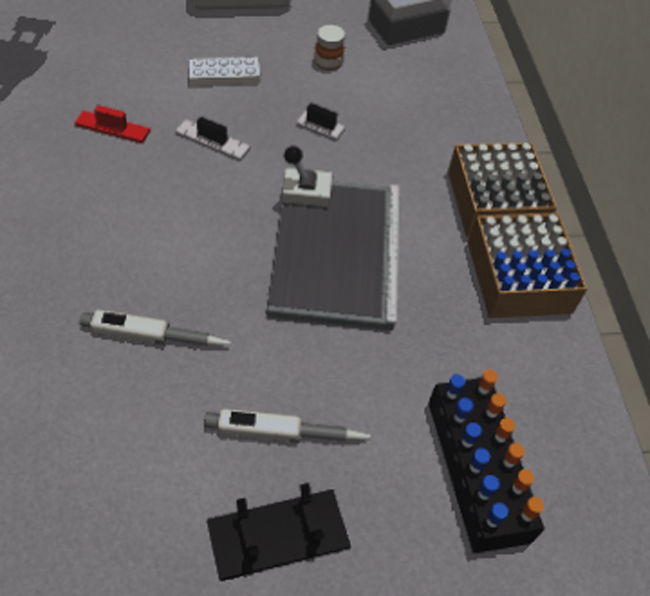

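The pictures show the tile upper right and the long rule left of it, with the short rule nearer the jar and the red rule far left. The pipette meant is the lower one (scene ~(244,368)), beside the cradle. The stand's lever is in its +y corner, leaning towards the robot. Next: fit rough poses from points in both views.

```bash
cat >> h.py <<'E'
from scipy.optimize import least_squares
def fit(obs,x0,zoff=0):
    """obs: list of (frame, model pts Nx3, uv Nx2); pose x,y,yaw"""
    def res(p):
        r=[]
        for f,M,uv in obs:
            M=np.array(M,float); c,s=np.cos(p[2]),np.sin(p[2])
            W=np.c_[p[0]+c*M[:,0]-s*M[:,1],p[1]+s*M[:,0]+c*M[:,1],M[:,2]+zoff]
            r.append((proj(f,W)-np.array(uv)).ravel())
        return np.concatenate(r)
    s=least_squares(res,x0,loss='soft_l1'); return s.x, res(s.x)
E
python3 - <<'E'
from h import *
import pickle
S,D=[pickle.load(open(c+'0.pkl','rb')) for c in ('scene','side')]
s=lambda a:np.array(a)*(370/600)+[130,120]
d=lambda a:np.array(a)*[360/650,330/596]+[180,110]
def go(n,M,a,b,x0):
    p,r=fit([(S,M,s(a)),(D,M,d(b))],x0); print(n,np.round(p,4),np.round(r.reshape(2,-1,2),1).tolist())
go('stand',[[-85,-120,20],[85,-120,26],[85,120,26]] and np.array([[-85,-120,20],[85,-120,26],[85,120,26]])/1e3,[(257,311),(349,383),(466,265)],[(268,311),(394,320),(398,186)],[.5,.0,0])
go('tile',np.array([[-60,25,20],[60,25,20],[60,-25,20],[-60,-25,20]])/1e3,[(380,63),(446,84),(435,103),(368,80)],[(190,59),(259,57),(260,76),(189,80)],[.4,.3,0])
go('rule',np.array([[-60,15,8],[60,-15,8],[-25,0,40],[25,0,40]])/1e3,[(331,115),(358,168),(341,116),(354,136)],[(183,121),(247,157),(197,118),(228,131)],[.3,.2,-.6])
go('pip',np.array([[-50,14,26],[50,14,26],[134,0,13]])/1e3,[(143,360),(201,409),(242,467)],[(219,410),(300,416),(370,436)],[.4,-.2,-.1])
go('crad',np.array([[-75,35,8],[75,35,8],[75,-35,8],[-75,-35,8]])/1e3,[(66,446),(177,489),(150,546),(36,495)],[(207,519),(334,490),(350,546),(219,577)],[.4,-.35,.1])
for n,a,b,z in [('ball',(369,181),(293,155),.1),('jar',(521,92),(330,34),.062)]:
    print(n,ray(S,[s(a)],[z]),ray(D,[d(b)],[z]))
E
```

```text
stand [ 0.6065 -0.0016 -0.1808] [[[-2.8, -4.9], [0.7, -3.2], [0.6, -2.2]], [[-0.2, 1.6], [2.0, 3.0], [0.8, 1.3]]]
tile [0.4636 0.3918 0.048 ] [[[0.4, -0.3], [0.0, 0.5], [-1.0, -0.2], [-0.6, -0.3]], [[-0.5, 0.8], [-0.1, -0.4], [1.1, -0.4], [1.0, -0.2]]]
rule [ 0.4406  0.2321 -0.4498] [[[0.6, -0.2], [-0.0, -0.7], [-3.1, -0.1], [-0.1, -0.9]], [[0.8, 1.3], [-0.6, -0.0], [1.3, 1.6], [0.5, -0.7]]]
pip [ 0.4811 -0.2654 -0.1465] [[[0.1, -2.6], [-1.1, -3.9], [0.4, -4.8]], [[0.5, 0.8], [1.6, 1.4], [0.8, 2.0]]]
crad [ 0.4968 -0.3907  0.1811] [[[0.1, -6.5], [0.7, -5.4], [-1.4, -4.9], [-2.6, -3.7]], [[1.1, 0.7], [1.0, 0.0], [2.3, 1.6], [1.9, 2.7]]]
ball [[0.55730069 0.09982887 0.1       ]] [[0.54940261 0.10552697 0.1       ]]
jar [[0.64727246 0.41779014 0.062     ]] [[0.6429756  0.42261338 0.062     ]]
```

Systematic residual: the scene crop was clipped at row 480, so its row scale is 0.6. Refit with that.

```bash
python3 - <<'E'
from h import *
import pickle
S,D=[pickle.load(open(c+'0.pkl','rb')) for c in ('scene','side')]
s=lambda a:np.array(a)*[370/600,.6]+[130,120]
d=lambda a:np.array(a)*[360/650,330/596]+[180,110]
def go(n,M,a,b,x0):
    p,r=fit([(S,M,s(a)),(D,M,d(b))],x0); print(n,np.round(p,4),np.round(r.reshape(2,-1,2),1).tolist())
go('stand',np.array([[-85,-120,20],[85,-120,26],[85,120,26]])/1e3,[(257,311),(349,383),(466,265)],[(268,311),(394,320),(398,186)],[.5,.0,0])
go('tile',np.array([[-60,25,20],[60,25,20],[60,-25,20],[-60,-25,20]])/1e3,[(380,63),(446,84),(435,103),(368,80)],[(190,59),(259,57),(260,76),(189,80)],[.4,.3,0])
go('rule',np.array([[-60,15,8],[60,-15,8],[-25,0,40],[25,0,40]])/1e3,[(331,115),(358,168),(341,116),(354,136)],[(183,121),(247,157),(197,118),(228,131)],[.3,.2,-.6])
go('pip',np.array([[-50,14,26],[50,14,26],[134,0,13]])/1e3,[(143,360),(201,409),(242,467)],[(219,410),(300,416),(370,436)],[.4,-.2,-.1])
go('crad',np.array([[-75,35,8],[75,35,8],[75,-35,8],[-75,-35,8]])/1e3,[(66,446),(177,489),(150,546),(36,495)],[(207,519),(334,490),(350,546),(219,577)],[.4,-.35,.1])
for n,a,b,z in [('ball',(369,181),(293,155),.1),('jar',(521,92),(330,34),.062)]:
    print(n,ray(S,[s(a)],[z]),ray(D,[d(b)],[z]))
q=R.from_quat(arm.sense()['ee_rot']);print(q.as_matrix().round(3))
W=pickle.load(open('wrist0.pkl','rb')); st=arm.sense()
print('cam in tool',q.inv().apply(np.array(W['xyz'])-st['eef_pos']),(q.inv()*R.from_quat(W['orientation'])).as_matrix().round(3))
E
```

```text
stand [ 0.6043  0.0036 -0.1769] [[[-2.2, -1.6], [1.4, 0.7], [0.6, -0.0]], [[-1.0, -0.1], [0.9, 1.0], [-0.5, -0.3]]]
tile [0.4623 0.3949 0.051 ] [[[0.5, 0.0], [0.1, 1.0], [-0.8, 0.6], [-0.4, 0.3]], [[-0.9, 0.2], [-0.6, -1.1], [0.7, -1.1], [0.6, -0.8]]]
rule [ 0.4386  0.2369 -0.4535] [[[1.0, 0.4], [0.1, 0.7], [-2.8, 0.4], [0.1, -0.0]], [[0.1, 0.2], [-1.5, -1.2], [0.6, 0.4], [-0.3, -1.9]]]
pip [ 0.4785 -0.2612 -0.1425] [[[0.4, 1.3], [-0.8, 0.5], [0.7, 0.2]], [[-0.8, -0.8], [0.1, -0.4], [-0.7, 0.0]]]
crad [ 0.4937 -0.3864  0.1799] [[[0.5, -1.6], [0.9, 0.1], [-1.2, 1.3], [-2.1, 1.7]], [[-0.4, -1.3], [-0.6, -1.8], [0.6, -0.4], [0.3, 0.5]]]
ball [[0.55276799 0.10771615 0.1       ]] [[0.54940261 0.10552697 0.1       ]]
jar [[0.64494416 0.42320154 0.062     ]] [[0.6429756  0.42261338 0.062     ]]
[[-0.967  0.255  0.   ]
 [ 0.255  0.967  0.   ]
 [-0.     0.    -1.   ]]
cam in tool [ 0.07659528 -0.00027041 -0.13458135] [[ 0.001 -0.955 -0.297]
 [ 1.     0.001  0.001]
 [-0.001 -0.297  0.955]]
```

```bash
cat >> h.py <<'E'
def state():
    st=arm.sense(); m=R.from_quat(st['ee_rot']).as_matrix(); return st,st['eef_pos'],np.arctan2(m[1,1],m[0,1])
def plan(x,y,z,phi,p=None,ph=None,shift_first=False):
    """units needed: first the turn (in place), then the shift in the turned axes"""
    st,p0,ph0=state(); p=p0 if p is None else np.array(p); ph=ph0 if ph is None else ph
    d=(phi-ph+np.pi)%(2*np.pi)-np.pi
    a=ph if shift_first else phi
    D=np.array([x,y,z])-p
    tx=np.array([-np.sin(a),np.cos(a)]); ty=np.array([np.cos(a),np.sin(a)])
    u=np.array([D[:2]@tx,D[:2]@ty,-D[2]])/.02
    print('t',round(st['time_s'],2),'at',p.round(4),'phi',round(ph,4),'| turn units',round(-d/.12,2),'| shift units',u.round(2),'per-row',(u/np.ceil(abs(u).max())).round(3),'n',np.ceil(abs(u).max()),'F',st['force'].round(1),'op',round(st['opening'],4))
E
python3 - <<'E'
from h import *
plan(.462,.395,.25,1.62)
E
```

```text
t 1.05 at [0.1402 0.5318 0.2498] phi 1.313 | turn units -2.56 | shift units [-1.573e+01 -7.620e+00 -1.000e-02] per-row [-0.983 -0.476 -0.001] n 16.0 F [-0.3  0.5 -0.8] op 0.0881
```

play_rows(steps=[[0,0,0,-0.85],[0,0,0,-0.85],[0,0,0,-0.86],[-0.98,-0.48,0,0],[-0.98,-0.48,0,0],[-0.98,-0.48,0,0],[-0.98,-0.48,0,0],[-0.98,-0.48,0,0],[-0.98,-0.48,0,0],[-0.98,-0.48,0,0],[-0.98,-0.48,0,0],[-0.98,-0.48,0,0]])

```text
time_s: 2.05
eef_pos: [0.3216, 0.4537, 0.2498]
ee_rot: [-0.025, 1.0, 0.0, 0.0]
force: [-0.1, -0.2, -0.6]
opening: 0.0882
gripper_force: 0.0
```

play_rows(steps=[[-0.98,-0.48,0,0],[-0.98,-0.48,0,0],[-0.98,-0.48,0,0],[-0.98,-0.48,0,0],[-0.98,-0.48,0,0],[-0.98,-0.48,0,0],[-0.98,-0.48,0,0],[0,0,0,0]])

```text
time_s: 2.72
eef_pos: [0.464, 0.3922, 0.2492]
ee_rot: [-0.023, 1.0, -0.0, 0.0]
force: [0.1, -0.2, 0.5]
opening: 0.0883
gripper_force: 0.0
```

```bash
python3 - <<'E'
from h import *
import pickle
plan(.462,.395,.25,1.62)
f=arm.grab_frame('wrist'); save(f,'w1'); pickle.dump(f,open('w1.pkl','wb'))
for q in ['tile','rule']: print(q,arm.recognise('wrist',q))
E
```

```text
t 2.72 at [0.464  0.3922 0.2492] phi 1.617 | turn units -0.02 | shift units [ 0.09  0.14 -0.04] per-row [ 0.093  0.143 -0.042] n 1.0 F [ 0.1 -0.2  0.5] op 0.0883
tile [{'rect': [320.4, 196.6, 55.7, 122.8], 'p': 0.83}]
rule [{'rect': [165.2, 167.6, 85.4, 118.1], 'p': 0.74}, {'rect': [183.4, 31.4, 54.9, 59.9], 'p': 0.58}]
```

View pics/w1.png

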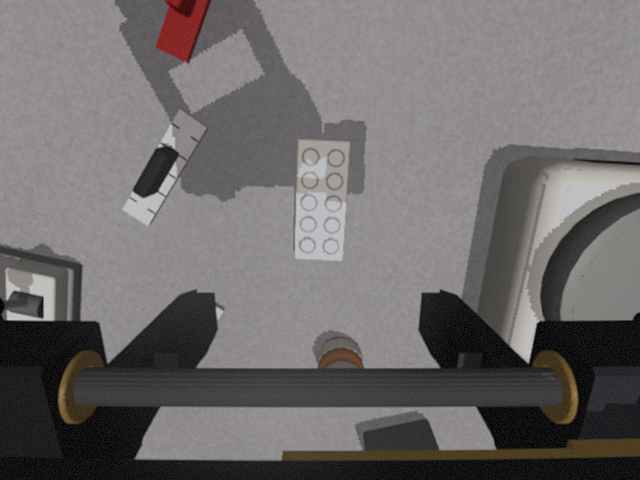

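The tile lies under the camera with top corners at (298,140), (350,141), (343,261) and (295,260). The long rule's corners are at (181,110), (207,128), (150,226) and (123,210).

```bash
python3 - <<'E'
from h import *
import pickle
f=pickle.load(open('w1.pkl','rb'))
def go(n,M,uv,x0):
    p,r=fit([(f,np.array(M)/1e3,uv)],x0); print(n,p.round(4),r.round(1)); return p
t=go('tile',[[-60,-25,20],[-60,25,20],[60,25,20],[60,-25,20]],[(298,140),(350,141),(343,261),(295,260)],[.46,.39,.05])
go('rule',[[-60,-15,8],[-60,15,8],[60,15,8],[60,-15,8]],[(181,110),(207,128),(150,226),(123,210)],[.44,.24,-.45])
plan(t[0],t[1],.021,t[2]+np.pi/2)
E
```

```text
tile [0.4607 0.3957 0.0126] [-0.9 -0.6  0.4  0.3  0.4  0.4 -0.1 -0.2]
rule [ 0.4372  0.2381 -0.5706] [-0.4 -0.8  0.7  0.1 -0.8  0.5  0.4  0.2]
t 2.87 at [0.4606 0.394  0.2496] phi 1.6201 | turn units 0.31 | shift units [-1.000e-02  8.000e-02  1.143e+01] per-row [-0.001  0.007  0.953] n 12.0 F [-0.2  0.9  0.1] op 0.0879
```

play_rows(steps=[[0,0.08,0.95,0.31],[0,0,0.95,0],[0,0,0.95,0],[0,0,0.95,0],[0,0,0.95,0],[0,0,0.95,0],[0,0,0.95,0],[0,0,0.95,0],[0,0,0.95,0],[0,0,0.95,0],[0,0,0.95,0],[0,0,0.95,0]])

```text
time_s: 3.87
eef_pos: [0.4599, 0.3962, 0.0213]
ee_rot: [-0.007, 1.0, 0.0, 0.0]
force: [-0.9, 0.5, -0.4]
opening: 0.0881
gripper_force: 0.0
```

play_rows(steps=[[0,0,0,0],[0,0,0,0],[0,0,0,0],[0,0,0,0],[0,0,0,0],[0,0,0,0],[0,0,0,0],[0,0,0,0]], fingers=1)

```text
time_s: 4.53
eef_pos: [0.4612, 0.3956, 0.0226]
ee_rot: [-0.006, 1.0, 0.0, 0.001]
force: [-1.2, 0.2, 6.6]
opening: 0.0497
gripper_force: 30.0
```

```bash
python3 - <<'E'
from h import *
plan(.6,.0,.15,-.177)
E
```

```text
t 4.53 at [0.4612 0.3956 0.0226] phi 1.583 | turn units 14.67 | shift units [-18.25  10.31  -6.37] per-row [-0.961  0.543 -0.335] n 19.0 F [-1.2  0.2  6.6] op 0.0497
```

play_rows(steps=[[0,0,-0.8,0.98],[0,0,-0.8,0.98],[0,0,-0.8,0.98],[0,0,-0.8,0.98],[0,0,-0.8,0.98],[0,0,-0.8,0.98],[0,0,-0.8,0.98],[0,0,-0.8,0.98],[0,0,-0.8,0.98],[0,0,-0.8,0.98],[0,0,-0.8,0.98],[0,0,-0.8,0.98]])

```text
time_s: 5.53
eef_pos: [0.4606, 0.3952, 0.2141]
ee_rot: [0.646, 0.763, -0.001, -0.0]
force: [-0.2, 0.7, -2.9]
opening: 0.0497
gripper_force: 30.0
```

play_rows(steps=[[0,0,0,0.97],[0,0,0,0.97],[0,0,0,0.97]])

```text
time_s: 5.78
eef_pos: [0.4607, 0.3953, 0.2135]
ee_rot: [0.769, 0.639, -0.0, -0.0]
force: [-0.1, -0.6, -2.9]
opening: 0.0497
gripper_force: 30.0
```

```bash
python3 - <<'E'
from h import *
plan(.63,-.05,.22,-.177)
E
```

```text
t 5.78 at [0.4607 0.3953 0.2135] phi -0.1832 | turn units -0.05 | shift units [-20.43  12.25  -0.32] per-row [-0.973  0.584 -0.015] n 21.0 F [-0.1 -0.6 -2.9] op 0.0497
```

play_rows(steps=[[-0.97,0.58,0,0],[-0.97,0.58,0,0],[-0.97,0.58,0,0],[-0.97,0.58,0,0],[-0.97,0.58,0,0],[-0.97,0.58,0,0],[-0.97,0.58,0,0],[-0.97,0.58,0,0],[-0.97,0.58,0,0],[-0.97,0.58,0,0],[-0.97,0.58,0,0]])

```text
time_s: 6.7
eef_pos: [0.5489, 0.1618, 0.2133]
ee_rot: [0.767, 0.642, -0.0, -0.0]
force: [0.4, 0.1, -3.0]
opening: 0.0498
gripper_force: 30.0
```

play_rows(steps=[[-0.97,0.58,0,0],[-0.97,0.58,0,0],[-0.97,0.58,0,0],[-0.97,0.58,0,0],[-0.97,0.58,0,0],[-0.97,0.58,0,0],[-0.97,0.58,0,0],[-0.97,0.58,0,0],[-0.97,0.58,0,0],[-0.97,0.58,0,0],[0,0,0,0]])

```text
time_s: 7.62
eef_pos: [0.6295, -0.0522, 0.2128]
ee_rot: [0.768, 0.64, -0.001, 0.0]
force: [-0.8, -0.7, -3.6]
opening: 0.0497
gripper_force: 30.0
```

```bash
python3 - <<'E'
from h import *
import pickle
plan(.63,-.05,.22,-.177)
f=arm.grab_frame('wrist'); save(f,'w2'); pickle.dump(f,open('w2.pkl','wb'))
E
```

```text
t 7.62 at [ 0.6295 -0.0522  0.2128] phi -0.1809 | turn units -0.03 | shift units [ 0.11  0.   -0.36] per-row [ 0.111  0.005 -0.362] n 1.0 F [-0.8 -0.7 -3.6] op 0.0497
```

View pics/w2.png

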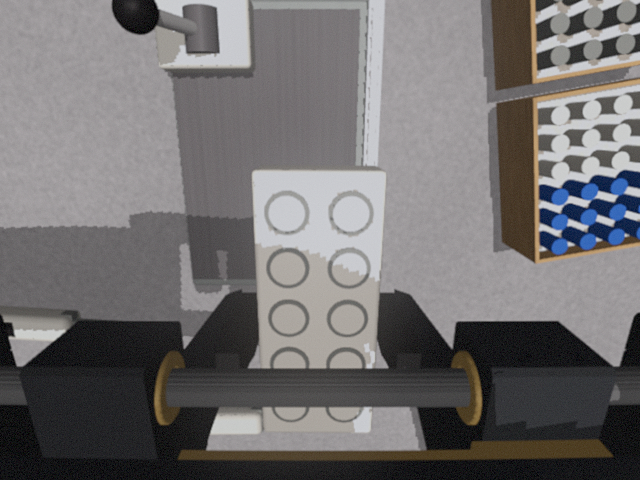

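The picture shows the held tile (cols 253–385). The ledge is a white strip at cols ~367–382 in rows 0–160, and the lever block's corner is near (250,68). I'll extract the ledge edges numerically.

```bash
python3 - <<'E'
from h import *
import pickle
f=pickle.load(open('w2.pkl','rb')); g=cv2.cvtColor(f['color'],cv2.COLOR_RGB2GRAY).astype(int)
for r in (20,60,100,140): print(r,350,g[r-1:r+2,350:394].mean(0).round().astype(int).tolist())
for r in (120,160): print(r,165,g[r-1:r+2,165:215].mean(0).round().astype(int).tolist())
for c in (300,330): print('col',c,g[0:20,c-1:c+2].mean(1).round().astype(int).tolist())
E
```

```text
20 350 [119, 118, 119, 119, 120, 122, 119, 120, 121, 134, 156, 165, 165, 166, 165, 151, 117, 120, 166, 199, 196, 180, 186, 199, 202, 202, 202, 202, 201, 200, 201, 202, 201, 193, 175, 162, 159, 160, 157, 157, 157, 158, 157, 157]
60 350 [121, 119, 119, 121, 121, 120, 119, 122, 140, 163, 166, 166, 164, 165, 163, 145, 138, 183, 202, 193, 172, 189, 201, 201, 201, 200, 200, 201, 201, 201, 202, 197, 178, 159, 155, 156, 157, 158, 160, 162, 160, 163, 162, 163]
100 350 [117, 118, 120, 120, 121, 116, 118, 125, 157, 165, 163, 163, 156, 120, 104, 147, 197, 204, 200, 197, 202, 202, 201, 202, 201, 202, 200, 202, 201, 200, 186, 165, 162, 160, 160, 162, 160, 161, 156, 158, 158, 159, 161, 162]
140 350 [117, 119, 118, 118, 118, 122, 148, 161, 162, 162, 162, 165, 154, 134, 177, 201, 195, 171, 193, 203, 202, 201, 201, 201, 201, 201, 202, 202, 189, 166, 159, 159, 160, 157, 157, 160, 159, 159, 160, 159, 159, 158, 157, 157]
120 165 [153, 158, 158, 158, 157, 154, 151, 151, 151, 151, 146, 130, 110, 104, 105, 106, 108, 107, 109, 110, 111, 109, 109, 106, 108, 106, 108, 109, 111, 109, 112, 110, 107, 108, 105, 107, 110, 113, 112, 111, 108, 108, 113, 110, 110, 111, 111, 110, 107, 110]
160 165 [152, 153, 152, 154, 154, 154, 155, 154, 154, 155, 153, 155, 155, 156, 151, 131, 107, 106, 107, 110, 108, 109, 110, 111, 109, 109, 109, 108, 107, 105, 110, 107, 110, 110, 107, 109, 105, 106, 106, 110, 110, 109, 109, 109, 109, 108, 111, 110, 110, 110]
col 300 [135, 146, 157, 162, 159, 159, 159, 161, 151, 124, 117, 116, 117, 116, 119, 118, 117, 117, 118, 118]
col 330 [133, 148, 159, 164, 163, 164, 164, 164, 153, 128, 117, 118, 120, 117, 118, 121, 120, 120, 119, 120]
```

```bash
python3 - <<'E'
from h import *
import pickle
f=pickle.load(open('w2.pkl','rb'))
L=ray(f,[(383.7,20),(381.8,60),(380.1,100),(378.3,140)],[.026]*4)
d=L[0]-L[-1]; yaw=np.arctan2(d[1],d[0])-np.pi/2
print(L.round(4),'yaw',yaw)
for yw in (yaw,-.177):
    ex=np.array([np.cos(yw),np.sin(yw)]);ey=np.array([-ex[1],ex[0]])
    bl=ray(f,[(250,68)],[.045])[0,:2]; 
    e=ray(f,[(300,-1),(330,-1)],[.02]*2)[:,:2]
    o=L[:,:2].mean(0)@ex-.085
    print(yw,'stand x-origin along ex',o,'block corner x,y ->',bl@ex-o+.015, 'y origin',bl@ey-.067,'end y', (e@ey-.12))
    print(ray(f,[(176.5,120)],[.02])[0,:2]@ex-o, ex*o+ey*(bl@ey-.067))
    print((L[:,:2]@ex-o))
M=np.array([[60,25,20],[60,-25,20]])/1e3
# held tile corner check: top corners at tile top height = TCP-.0226+.020
st,p,ph=state(); z=p[2]-.0026
T=ray(f,[(253,172),(385,172),(262,430),(371,432)],[z]*4)[:,:2]-p[:2]
a=ph; print(ph,(T@np.c_[[-np.sin(a),np.cos(a)],[np.cos(a),np.sin(a)]]).round(4))
E
```

```text
[[0.707  0.0906 0.026 ]
 [0.7018 0.0629 0.026 ]
 [0.6965 0.0338 0.026 ]
 [0.6909 0.0031 0.026 ]] yaw -0.1815752630337717
-0.1815752630337717 stand x-origin along ex 0.5939565881400655 block corner x,y -> -0.0004359734926085018 y origin 0.1130271711433796 end y [0.11245257 0.11249579]
-0.08291211717418956 [0.60460256 0.00391287]
[0.08503272 0.08492829 0.08500626 0.08503272]
-0.177 stand x-origin along ex 0.5947411970170513 block corner x,y -> -0.0004029686666993243 y origin 0.11037841214148483 end y [0.10963632 0.10957428]
-0.08304488510771002 [0.6048843  0.00393351]
[0.08523269 0.08499952 0.08494209 0.08482569]
-0.17997144311731308 [[ 0.0587 -0.0222]
 [ 0.0587  0.0256]
 [-0.0576 -0.0241]
 [-0.0587  0.0256]]
```

```bash
cat >> h.py <<'E'
SY=-.1815; SO=np.array([.6046,.0039])
def sw(a,b): c,s=np.cos(SY),np.sin(SY); return SO+[c*a-s*b,s*a+c*b]
def ws(p): c,s=np.cos(SY),np.sin(SY); d=np.array(p[:2])-SO; return np.array([c*d[0]+s*d[1],-s*d[0]+c*d[1]])
E
python3 - <<'E'
from h import *
plan(*sw(.043,-.045),.046,SY); print(ws(state()[1]))
E
```

```text
t 7.67 at [ 0.6289 -0.0502  0.2128] phi -0.18 | turn units 0.01 | shift units [0.19 0.47 8.34] per-row [0.021 0.052 0.927] n 9.0 F [ 0.4  0.4 -2.5] op 0.0495
[ 0.03367455 -0.04884354]
```

play_rows(steps=[[0.19,0.47,0.8,0],[0,0,0.9,0],[0,0,0.9,0],[0,0,0.9,0],[0,0,0.9,0],[0,0,0.9,0],[0,0,0.9,0],[0,0,0.9,0],[0,0,0.8,0],[0,0,0.4,0],[0,0,0,0],[0,0,0,0]])

```text
time_s: 8.67
eef_pos: [0.6387, -0.0459, 0.0481]
ee_rot: [0.767, 0.642, -0.0, -0.0]
force: [1.3, -0.2, -2.6]
opening: 0.0499
gripper_force: 30.0
```

play_rows(steps=[[0,0,0.05,0],[0,0,0.05,0],[0,0,0,0]])

```text
time_s: 8.92
eef_pos: [0.639, -0.0464, 0.0464]
ee_rot: [0.767, 0.642, 0.0, 0.0]
force: [0.9, 0.1, -3.4]
opening: 0.0493
gripper_force: 30.0
```

```bash
python3 - <<'E'
from h import *
plan(*sw(.048,-.045),.0426,SY); print(ws(state()[1]))
E
```

```text
t 8.92 at [ 0.639  -0.0464  0.0464] phi -0.1774 | turn units 0.03 | shift units [-0.09  0.26  0.19] per-row [-0.085  0.255  0.192] n 1.0 F [ 0.9  0.1 -3.4] op 0.0493
[ 0.04289095 -0.04329887]
```

play_rows(steps=[[0,0,0.07,0.03],[0,0,0.07,0],[0,0,0.05,0],[0,0,0,0]])

```text
time_s: 9.25
eef_pos: [0.6388, -0.0465, 0.0426]
ee_rot: [0.768, 0.64, 0.0, 0.0]
force: [-2.2, 0.5, 4.2]
opening: 0.0495
gripper_force: 30.0
```

play_rows(steps=[[0,0.08,0,0],[0,0.08,0,0],[0,0.05,0,0],[0,0,0,0]])

```text
time_s: 9.58
eef_pos: [0.6427, -0.0471, 0.0426]
ee_rot: [0.768, 0.64, -0.0, -0.0]
force: [-4.4, 1.1, 5.6]
opening: 0.0495
gripper_force: 30.0
```

play_rows(steps=[[0,0.04,0,0],[0,0.04,0,0],[0,0.04,0,0],[0,0,0,0]])

```text
time_s: 9.92
eef_pos: [0.6436, -0.0473, 0.0427]
ee_rot: [0.768, 0.641, -0.001, -0.001]
force: [-11.6, 1.7, 9.7]
opening: 0.0492
gripper_force: 30.0
```

play_rows(steps=[[0,0,0,0],[0,0,0,0],[0,0,0,0],[0,0,0,0]], fingers=0.37)

```text
time_s: 10.25
eef_pos: [0.6455, -0.0477, 0.0419]
ee_rot: [0.768, 0.64, 0.0, 0.0]
force: [0.3, -0.7, -0.0]
opening: 0.0557
gripper_force: 0.0
```

play_rows(steps=[[0,0.05,0,0],[0,0.05,0,0],[0,0.03,0,0],[0,0.03,0,0],[0,0,0,0]])

```text
time_s: 10.67
eef_pos: [0.6465, -0.0478, 0.0417]
ee_rot: [0.768, 0.64, -0.002, -0.002]
force: [-9.6, -0.2, 5.7]
opening: 0.0555
gripper_force: 4.9
```

play_rows(steps=[[0,0.04,0,0],[0,0.04,0,0],[0,0,0,0]])

```text
time_s: 10.92
eef_pos: [0.6466, -0.0478, 0.0415]
ee_rot: [0.768, 0.641, -0.003, -0.004]
force: [-16.3, 1.6, 9.5]
opening: 0.0557
gripper_force: 8.2
```

play_rows(steps=[[0,-0.2,0,0],[0,0,-0.3,-0.9],[0,0,-1,-0.9],[0,0,-1,-0.9],[0,0,-1,-0.9],[0,0,-1,-0.9],[0,0,-1,-0.9],[0,0,-1,-0.9],[0,0,-1,-0.9],[0,0,-1,-0.9],[0,0,0,-0.9],[0,0,0,-0.9]])

```text
time_s: 11.92
eef_pos: [0.6467, -0.0479, 0.2095]
ee_rot: [0.276, 0.961, 0.0, 0.002]
force: [-0.0, -0.1, -0.2]
opening: 0.0553
gripper_force: 0.0
```

```bash
python3 - <<'E'
from h import *
import pickle
plan(.4372,.2381,.22,1.0)
f=arm.grab_frame('wrist'); save(f,'w3'); pickle.dump(f,open('w3.pkl','wb'))
E
```

```text
t 11.92 at [ 0.6467 -0.0479  0.2095] phi 1.0124 | turn units 0.1 | shift units [16.54  6.37 -0.53] per-row [ 0.973  0.375 -0.031] n 17.0 F [-0.  -0.1 -0.2] op 0.0553
```

View pics/w3.png

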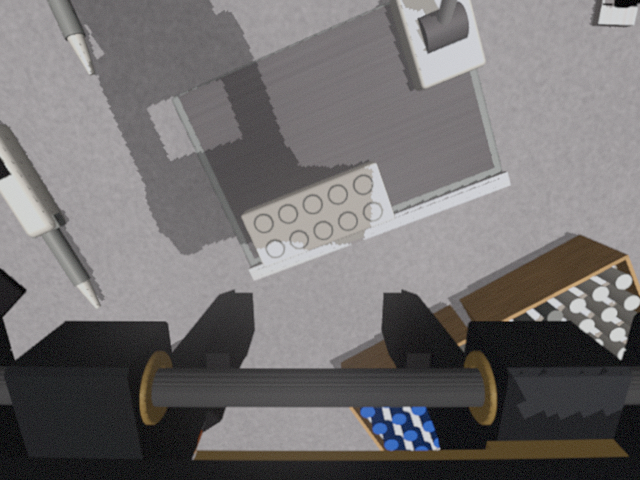

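The tile lies flush on the ledge, its top corners near (243,215), (377,164), (394,214) and (258,264). On to the rule.

play_rows(steps=[[0.97,0.37,0,0.1],[0.97,0.37,0,0],[0.97,0.37,0,0],[0.97,0.37,0,0],[0.97,0.37,0,0],[0.97,0.37,0,0],[0.97,0.37,0,0],[0.97,0.37,0,0],[0.97,0.37,0,0],[0.97,0.37,0,0],[0.97,0.37,0,0],[0.97,0.37,0,0]], fingers=0)

```text
time_s: 12.97
eef_pos: [0.4984, 0.1541, 0.2079]
ee_rot: [0.285, 0.958, 0.0, 0.0]
force: [0.1, 0.4, 0.1]
opening: 0.0882
gripper_force: 0.0
```

play_rows(steps=[[0.97,0.37,0,0],[0.97,0.37,0,0],[0.97,0.37,0,0],[0.97,0.37,0,0],[0.97,0.37,0,0],[0,0,0,0]])

```text
time_s: 13.47
eef_pos: [0.436, 0.2392, 0.208]
ee_rot: [0.284, 0.959, 0.0, -0.0]
force: [1.2, 0.0, 0.1]
opening: 0.0883
gripper_force: 0.0
```

```bash
python3 - <<'E'
from h import *
import pickle
f=pickle.load(open('w3.pkl','rb'))
p,r=fit([(f,np.array([[-60,-25,20],[60,-25,20],[60,25,20],[-60,25,20]])/1e3,[(258,264),(394,214),(377,164),(243,215)][:])],[.65,-.05,1.39],.02)
print(p,r.round(1),ws(p),p[2]-SY)
plan(.4372,.2381,.22,1.0)
f=arm.grab_frame('wrist'); save(f,'w4'); pickle.dump(f,open('w4.pkl','wb'))
E
```

```text
[ 0.64309088 -0.04634242  1.35491221] [ 2.8  1.5  0.2  6.4 -0.2 -1.  -4.9 -2.7] [ 0.04692764 -0.04246934] 1.536412207268286
t 13.47 at [0.436  0.2392 0.208 ] phi 0.9952 | turn units -0.04 | shift units [-0.08 -0.01 -0.6 ] per-row [-0.083 -0.014 -0.599] n 1.0 F [1.2 0.  0.1] op 0.0883
```

View pics/w4.png

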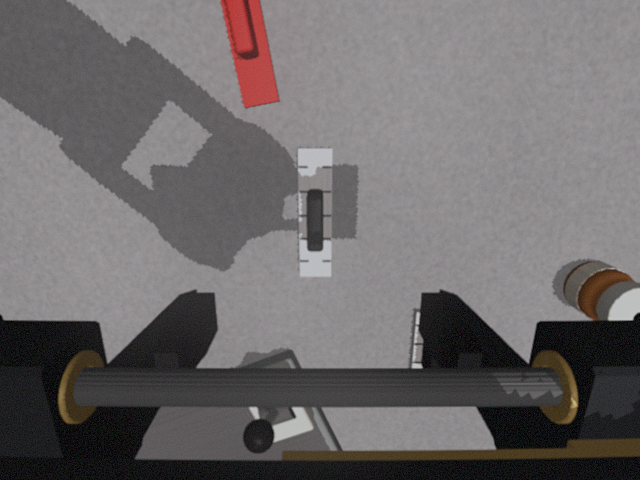

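The rule sits square under the gripper, with corners (298,148), (332,148), (332,277) and (299,277).

```bash
python3 - <<'E'
from h import *
import pickle
f=pickle.load(open('w4.pkl','rb'))
p,r=fit([(f,np.array([[-60,-15,8],[-60,15,8],[60,15,8],[60,-15,8]])/1e3,[(298,148),(332,148),(332,277),(299,277)])],[.437,.238,-.57])
print(p,r.round(1))
plan(p[0],p[1],.034,p[2]+np.pi/2)
# tile corners in w3: white mask
f=pickle.load(open('w3.pkl','rb')); c=f['color'].astype(int)
f0=fit
g=cv2.cvtColor(f['color'],cv2.COLOR_RGB2GRAY)
for y in (175,190,205,220,235,250): print(y,[int(x) for x in g[y,230:400:3]])
E
```

```text
[ 0.43676271  0.23652156 -0.57247516] [-0.3  0.3  0.3  0.2 -0.9 -0.4  0.9 -0.3]
t 13.52 at [0.4371 0.2381 0.208 ] phi 0.9954 | turn units -0.02 | shift units [-0.03 -0.08  8.7 ] per-row [-0.003 -0.008  0.967] n 9.0 F [0.6 0.5 0.8] op 0.0882
175 [81, 75, 84, 75, 79, 78, 80, 77, 76, 79, 78, 80, 75, 78, 77, 80, 79, 83, 82, 77, 81, 84, 80, 83, 82, 81, 78, 85, 81, 85, 84, 84, 87, 79, 87, 107, 115, 127, 153, 170, 175, 175, 173, 139, 116, 120, 146, 179, 205, 206, 176, 117, 123, 123, 123, 124, 124]
190 [77, 83, 79, 78, 81, 79, 83, 77, 79, 80, 80, 78, 89, 79, 82, 78, 80, 81, 82, 82, 83, 87, 101, 106, 119, 145, 167, 174, 175, 174, 173, 173, 174, 118, 173, 174, 175, 177, 161, 153, 174, 171, 131, 176, 175, 177, 160, 140, 207, 206, 207, 207, 144, 125, 120, 121, 123]
205 [86, 80, 78, 74, 84, 78, 84, 83, 76, 89, 105, 111, 139, 160, 169, 173, 174, 162, 121, 124, 116, 148, 176, 174, 150, 167, 175, 176, 176, 175, 163, 166, 173, 175, 174, 168, 160, 173, 174, 177, 175, 177, 176, 177, 174, 138, 154, 203, 207, 197, 169, 208, 206, 208, 118, 147, 162]
220 [105, 110, 93, 81, 109, 178, 173, 174, 131, 175, 172, 175, 177, 174, 119, 173, 173, 123, 165, 177, 180, 136, 161, 177, 177, 174, 175, 174, 177, 175, 163, 155, 165, 176, 175, 175, 128, 177, 176, 173, 177, 177, 133, 177, 175, 174, 137, 166, 176, 188, 208, 206, 205, 198, 204, 209, 207]
235 [108, 111, 105, 113, 111, 87, 88, 170, 174, 174, 173, 175, 177, 174, 173, 175, 177, 175, 174, 176, 137, 170, 177, 176, 176, 143, 153, 176, 156, 156, 178, 175, 177, 156, 161, 175, 174, 175, 173, 165, 157, 158, 159, 159, 158, 208, 207, 207, 198, 176, 162, 161, 163, 159, 166, 167, 169]
250 [164, 159, 160, 161, 152, 159, 159, 116, 114, 192, 206, 208, 164, 206, 207, 206, 207, 207, 163, 207, 206, 209, 207, 205, 207, 202, 185, 193, 207, 206, 206, 206, 205, 206, 203, 189, 164, 162, 164, 162, 163, 156, 164, 162, 162, 160, 162, 162, 163, 169, 166, 163, 165, 159, 164, 163, 166]
```

play_rows(steps=[[-0.03,-0.08,0.87,-0.02],[0,0,0.87,0],[0,0,0.87,0],[0,0,0.87,0],[0,0,0.87,0],[0,0,0.87,0],[0,0,0.87,0],[0,0,0.87,0],[0,0,0.87,0],[0,0,0.87,0],[0,0,0,0]])

```text
time_s: 14.43
eef_pos: [0.4369, 0.2344, 0.0314]
ee_rot: [0.284, 0.959, -0.001, -0.002]
force: [-1.1, -0.8, -0.9]
opening: 0.0879
gripper_force: 0.0
```

play_rows(steps=[[0,0,0,0],[0,0,0,0],[0,0,0,0],[0,0,0,0],[0,0,0,0],[0,0,0,0],[0,0,0,0],[0,0,0,0],[0,0,0,0],[0,0,0,0]], fingers=1)

```text
time_s: 15.27
eef_pos: [0.4373, 0.2355, 0.034]
ee_rot: [0.283, 0.959, -0.0, -0.0]
force: [0.0, -0.7, -0.4]
opening: 0.0236
gripper_force: 0.0
```

play_rows(steps=[[0,0,-0.8,0.98],[0,0,-0.8,0.98],[0,0,-0.8,0.98],[0,0,-0.8,0.98],[0,0,-0.8,0.98],[0,0,-0.8,0.98],[0,0,-0.8,0.98],[0,0,-0.8,0.98],[0,0,-0.8,0.98],[0,0,0,0.98],[0,0,0,0]])

```text
time_s: 16.18
eef_pos: [0.4375, 0.2356, 0.1787]
ee_rot: [0.769, 0.64, 0.001, 0.0]
force: [-0.7, 0.7, -0.7]
opening: 0.0003
gripper_force: 0.0
```

```bash
python3 - <<'E'
from h import *
plan(*sw(.004,-.043),.17,SY)
E
```

```text
t 16.18 at [0.4375 0.2356 0.1787] phi -0.1828 | turn units -0.01 | shift units [-12.04  10.51   0.43] per-row [-0.926  0.808  0.033] n 13.0 F [-0.7  0.7 -0.7] op 0.0003
```

The lift began before the fingers had closed, so I missed the grip. Going back to look and grasp again.

play_rows(steps=[[0,0,-0.15,-0.98],[0,0,-0.15,-0.98],[0,0,-0.15,-0.98],[0,0,-0.15,-0.98],[0,0,-0.15,-0.98],[0,0,-0.15,-0.98],[0,0,-0.15,-0.98],[0,0,-0.15,-0.98],[0,0,-0.15,-0.98],[0,0,-0.15,-0.98],[0,0,0,0]], fingers=0)

```text
time_s: 17.1
eef_pos: [0.4373, 0.2355, 0.2078]
ee_rot: [0.279, 0.96, -0.0, -0.0]
force: [-0.5, 0.6, 0.5]
opening: 0.0717
gripper_force: 0.0
```

```bash
python3 - <<'E'
from h import *
import pickle
f=arm.grab_frame('wrist'); save(f,'w5'); pickle.dump(f,open('w5.pkl','wb'))
print(arm.recognise('wrist','rule'))
plan(.4368,.2365,.034,.998)
E
```

```text
[{'rect': [319.5, 206.2, 40.6, 133.1], 'p': 0.81}, {'rect': [254.9, 52.1, 56.0, 101.6], 'p': 0.65}]
t 17.2 at [0.4372 0.2355 0.2075] phi 0.9959 | turn units -0.02 | shift units [0.04 0.03 8.67] per-row [0.005 0.004 0.964] n 9.0 F [-0.2  0.6  0.4] op 0.0798
```

View pics/w5.png

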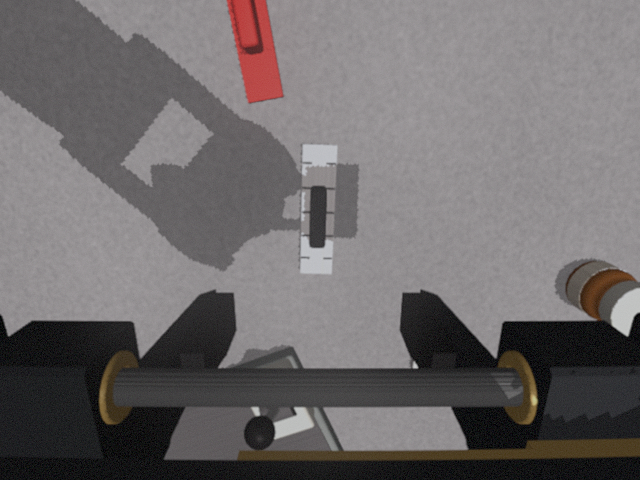

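The rule is undisturbed, centred near (318,208). Regrasping, this time with enough closing time.

play_rows(steps=[[0.04,0.03,0.87,-0.02],[0,0,0.87,0],[0,0,0.87,0],[0,0,0.87,0],[0,0,0.87,0],[0,0,0.87,0],[0,0,0.87,0],[0,0,0.87,0],[0,0,0.87,0],[0,0,0.87,0],[0,0,0,0]], fingers=0.5)

```text
time_s: 18.12
eef_pos: [0.4355, 0.236, 0.0312]
ee_rot: [0.283, 0.959, -0.001, -0.002]
force: [-0.6, 0.3, -0.1]
opening: 0.0438
gripper_force: 0.0
```

play_rows(steps=[[0,0,0,0],[0,0,0,0],[0,0,0,0],[0,0,0,0],[0,0,0,0],[0,0,0,0],[0,0,0,0],[0,0,0,0]], fingers=1)

```text
time_s: 18.78
eef_pos: [0.4372, 0.2365, 0.0345]
ee_rot: [0.282, 0.96, 0.0, 0.0]
force: [-1.7, -0.6, 7.9]
opening: 0.0137
gripper_force: 29.9
```

play_rows(steps=[[0,0,-0.8,0.98],[0,0,-0.8,0.98],[0,0,-0.8,0.98],[0,0,-0.8,0.98],[0,0,-0.8,0.98],[0,0,-0.8,0.98],[0,0,-0.8,0.98],[0,0,-0.8,0.98],[0,0,-0.8,0.98],[0,0,-0.8,0.98],[0,0,0,0]])

```text
time_s: 19.7
eef_pos: [0.4379, 0.2368, 0.1964]
ee_rot: [0.768, 0.641, 0.002, 0.001]
force: [0.3, 0.4, -0.1]
opening: 0.0136
gripper_force: 29.9
```

play_rows(steps=[[-0.92,0.81,0,0],[-0.92,0.81,0,0],[-0.92,0.81,0,0],[-0.92,0.81,0,0],[-0.92,0.81,0,0],[-0.92,0.81,0,0],[-0.92,0.81,0,0],[-0.92,0.81,0,0],[-0.92,0.81,0,0],[-0.92,0.81,0,0],[-0.92,0.81,0,0],[-0.92,0.81,0,0]])

```text
time_s: 20.7
eef_pos: [0.5898, -0.0161, 0.1926]
ee_rot: [0.765, 0.644, -0.001, -0.001]
force: [0.5, 0.4, -1.3]
opening: 0.0136
gripper_force: 29.9
```

play_rows(steps=[[-0.92,0.81,0,0],[0,0,0,0],[0,0,0,0]])

```text
time_s: 20.95
eef_pos: [0.6022, -0.0366, 0.1924]
ee_rot: [0.766, 0.643, -0.001, -0.001]
force: [0.4, 0.1, -1.1]
opening: 0.0138
gripper_force: 29.9
```

```bash
python3 - <<'E'
from h import *
import pickle
plan(*sw(.004,-.043),.057,SY)
f=arm.grab_frame('wrist'); save(f,'w6'); pickle.dump(f,open('w6.pkl','wb'))
E
```

```text
t 20.95 at [ 0.6022 -0.0366  0.1924] phi -0.1749 | turn units 0.06 | shift units [-0.14 -0.05  6.77] per-row [-0.019 -0.007  0.967] n 7.0 F [ 0.4  0.1 -1.1] op 0.0138
```

View pics/w6.png

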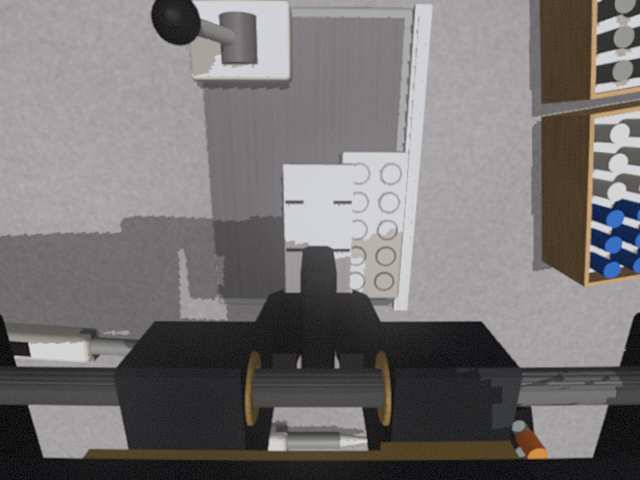

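The picture shows the rule held clear of the tile, its +y end at row ~165 (cols 284–356). The tile's +y end is at row ~152 (cols 343–408).

```bash
python3 - <<'E'
from h import *
import pickle
f=pickle.load(open('w6.pkl','rb')); g=cv2.cvtColor(f['color'],cv2.COLOR_RGB2GRAY).astype(int)
for c in (375,395): print(c,145,g[145:165,c-2:c+3].mean(1).round().astype(int).tolist())
for c in (295,335): print(c,155,g[155:175,c-2:c+3].mean(1).round().astype(int).tolist())
for r in (180,230): print(r,275,g[r-1:r+2,275:292].mean(0).round().astype(int).tolist(),345,g[r-1:r+2,345:362].mean(0).round().astype(int).tolist(),400,g[r-1:r+2,398:432].mean(0).round().astype(int).tolist())
E
```

```text
375 145 [127, 126, 126, 127, 125, 124, 138, 176, 207, 210, 210, 209, 210, 209, 209, 210, 209, 210, 210, 209]
395 145 [135, 135, 136, 138, 138, 134, 138, 171, 203, 211, 210, 210, 210, 210, 210, 210, 208, 204, 191, 176]
295 155 [123, 123, 124, 122, 121, 122, 121, 115, 119, 163, 198, 209, 209, 208, 208, 208, 208, 208, 209, 209]
335 155 [127, 126, 127, 128, 126, 126, 126, 120, 120, 152, 190, 209, 210, 209, 210, 210, 210, 209, 210, 210]
180 275 [120, 121, 123, 122, 123, 115, 95, 103, 158, 201, 209, 209, 209, 208, 208, 208, 209] 345 [211, 210, 210, 209, 211, 211, 210, 211, 208, 207, 208, 210, 211, 211, 211, 211, 210] 400 [173, 182, 200, 210, 211, 211, 211, 209, 201, 193, 208, 211, 210, 211, 211, 210, 204, 202, 209, 208, 188, 168, 166, 169, 170, 170, 168, 170, 167, 166, 166, 165, 168, 166]
230 275 [90, 88, 91, 90, 89, 92, 90, 88, 102, 158, 201, 210, 208, 208, 208, 209, 208] 345 [210, 210, 210, 210, 210, 210, 210, 210, 211, 210, 211, 210, 211, 210, 210, 211, 210] 400 [203, 213, 208, 205, 199, 187, 204, 211, 211, 210, 210, 211, 210, 211, 212, 205, 179, 164, 163, 163, 163, 161, 163, 164, 163, 161, 161, 161, 163, 163, 163, 160, 158, 158]
```

```bash
python3 - <<'E'
from h import *
import pickle
f=pickle.load(open('w6.pkl','rb')); st,p,ph=state()
a=lambda uv,z:[ws(q).round(4).tolist() for q in ray(f,uv,[z]*len(uv))]
print('tile end bottom',a([(375,151.8),(395,151.9)],.02),'top',a([(375,152.5),(395,152.7)],.04))
zb=p[2]-.0345
print('rule end',a([(295,163.9),(335,164.3)],zb),a([(295,164.6),(335,165)],zb+.008))
print('rule left edge',a([(283,180),(284,230)],zb+.008),'ledge outer',a([(418.3,180),(414,230)],.026))
print('tcp',ws(p),'phi-SY',ph-SY)
E
```

```text
tile end bottom [[0.0504, 0.017], [0.0663, 0.0171]] top [[0.0474, 0.0177], [0.0624, 0.0177]]
rule end [[-0.0053, 0.02], [0.0124, 0.02]] [[-0.0048, 0.0205], [0.0121, 0.0205]]
rule left edge [[-0.01, 0.014], [-0.0099, -0.0081]] ledge outer [[0.0853, -0.0043], [0.0853, -0.0458]]
tcp [ 0.00450093 -0.03948485] phi-SY 0.0071445600796648245
```

play_rows(steps=[[-0.14,0,0.8,0],[0,0,0.8,0],[0,0,0.8,0],[0,0,0.8,0],[0,0,0.8,0],[0,0,0.8,0],[0,0,0.8,0],[0,0,0.6,0],[0,0,0.3,0],[0,0,0.1,0],[0,0,0,0],[0,0,0,0]])

```text
time_s: 22.0
eef_pos: [0.6021, -0.0385, 0.0627]
ee_rot: [0.766, 0.642, 0.0, 0.0]
force: [-0.5, 0.3, 0.0]
opening: 0.0137
gripper_force: 29.9
```

play_rows(steps=[[0,0,0.04,0],[0,0,0.04,0],[0,0,0,0]])

```text
time_s: 22.25
eef_pos: [0.602, -0.0387, 0.0606]
ee_rot: [0.767, 0.642, 0.0, 0.0]
force: [0.2, -0.2, -1.3]
opening: 0.0135
gripper_force: 29.9
```

```bash
python3 - <<'E'
from h import *
plan(*sw(.0075,-.0425),.0545,SY); print(ws(state()[1]))
E
```

```text
t 22.25 at [ 0.602  -0.0387  0.0606] phi -0.1761 | turn units 0.04 | shift units [-0.    0.12  0.31] per-row [-0.004  0.119  0.307] n 1.0 F [ 0.2 -0.2 -1.3] op 0.0135
[ 0.00511169 -0.04241163]
```

play_rows(steps=[[0,0,0.08,0],[0,0,0.08,0],[0,0,0.08,0],[0,0,0.06,0],[0,0,0,0]])

```text
time_s: 22.67
eef_pos: [0.6018, -0.0387, 0.0545]
ee_rot: [0.767, 0.642, -0.0, 0.0]
force: [-1.0, -0.4, 2.3]
opening: 0.0137
gripper_force: 29.9
```

play_rows(steps=[[0,0.05,0,0],[0,0.05,0,0],[0,0.03,0,0],[0,0,0,0]])

```text
time_s: 23.0
eef_pos: [0.6044, -0.0391, 0.0545]
ee_rot: [0.767, 0.642, -0.0, -0.0]
force: [-3.3, 0.6, 5.6]
opening: 0.0138
gripper_force: 29.9
```

play_rows(steps=[[0,0.04,0,0],[0,0.03,0,0],[0,0,0,0]])

```text
time_s: 23.25
eef_pos: [0.6048, -0.0392, 0.0546]
ee_rot: [0.766, 0.642, -0.001, -0.001]
force: [-7.5, 1.2, 9.1]
opening: 0.0137
gripper_force: 29.9
```

play_rows(steps=[[0,0,0,0],[0,0,0,0],[0,0,0,0],[0,0,0,0]], fingers=0.7)

```text
time_s: 23.58
eef_pos: [0.6061, -0.0395, 0.0542]
ee_rot: [0.767, 0.642, 0.0, 0.0]
force: [-1.1, -0.2, -0.1]
opening: 0.026
gripper_force: 0.0
```

play_rows(steps=[[0,0,-0.5,0],[0,0,-0.8,0],[0,0,-0.8,0],[0,0,-0.8,0],[0,0,-0.8,0],[0,0,-0.8,0],[0,0,-0.8,0],[0,0,-0.8,0],[0,0,-0.8,0],[0,0,0,0]])

```text
time_s: 24.42
eef_pos: [0.607, -0.0396, 0.1962]
ee_rot: [0.767, 0.642, 0.002, 0.003]
force: [1.1, 0.5, 0.2]
opening: 0.0264
gripper_force: 0.0
```

```bash
python3 - <<'E'
from h import *
import pickle
f=arm.grab_frame('wrist'); save(f,'w7'); pickle.dump(f,open('w7.pkl','wb'))
print(arm.recognise('wrist','rule'),arm.recognise('wrist','tile'))
plan(.4785,-.2612,.2,1.428)
st,p,ph=state(); print(ws(p))
# synthetic overlay of expected rule+tile edges
c,s=np.cos(SY),np.sin(SY)
img=f['color'][:,:,::-1].copy()
big=cv2.resize(img[100:320,230:460],None,fx=2.6,fy=2.6,interpolation=cv2.INTER_CUBIC)
def dr(pts,z,col):
    W=[np.r_[sw(*q),z] for q in pts]; u=(proj(f,W)-[230,100]+.5)*2.6
    cv2.polylines(big,[np.round(u).astype(int)],True,col,1)
dr([(.023,-.103),(.073,-.103),(.073,.017),(.023,.017)],.04,(0,0,255))
dr([(-.007,-.103),(.023,-.103),(.023,.017),(-.007,.017)],.028,(0,200,0))
cv2.imwrite('pics/w7c.png',big)
E
```

```text
[{'rect': [312.9, 216.2, 42.5, 141.8], 'p': 0.73}] [{'rect': [363.2, 219.6, 66.7, 145.5], 'p': 0.66}]
t 24.57 at [ 0.6056 -0.0394  0.1917] phi -0.1762 | turn units -13.37 | shift units [  4.71 -11.88  -0.41] per-row [ 0.392 -0.99  -0.034] n 12.0 F [-2.  -0.6 -0.4] op 0.0266
[ 0.00874225 -0.04237011]
```

View pics/w7c.png

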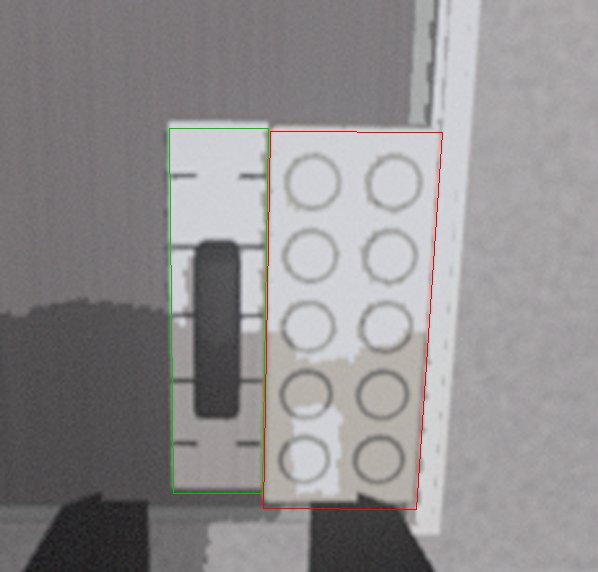

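The overlay shows rule and tile edge to edge. Both are shifted the same ~2 px from the prediction, so their ends are level and the tile sits on the ledge. Next, the pipette.

play_rows(steps=[[0,0,0,0.98],[0,0,0,0.98],[0,0,0,0.98],[0,0,0,0.98],[0,0,0,0.98],[0,0,0,0.98],[0,0,0,0.98],[0,0,0,0.98],[0,0,0,0.98],[0,0,0,0.98],[0,0,0,0.98],[0,0,0,0.98]], fingers=0.25)

```text
time_s: 25.57
eef_pos: [0.6054, -0.0393, 0.1909]
ee_rot: [1.0, -0.011, -0.001, -0.0]
force: [0.5, -0.1, -0.7]
opening: 0.0659
gripper_force: 0.0
```

play_rows(steps=[[0,0,0,0.98],[0,0,0,0]])

```text
time_s: 25.73
eef_pos: [0.6054, -0.0393, 0.1911]
ee_rot: [0.998, -0.069, -0.001, -0.0]
force: [-0.1, -0.1, -0.5]
opening: 0.0663
gripper_force: 0.0
```

```bash
python3 - <<'E'
from h import *
plan(.4785,-.2612,.21,-1.713)
E
```

```text
t 25.73 at [ 0.6054 -0.0393  0.1911] phi -1.7092 | turn units 0.03 | shift units [-4.71 11.88 -0.95] per-row [-0.393  0.99  -0.079] n 12.0 F [-0.1 -0.1 -0.5] op 0.0663
```

play_rows(steps=[[-0.39,0.99,-0.08,0],[-0.39,0.99,-0.08,0],[-0.39,0.99,-0.08,0],[-0.39,0.99,-0.08,0],[-0.39,0.99,-0.08,0],[-0.39,0.99,-0.08,0],[-0.39,0.99,-0.08,0],[-0.39,0.99,-0.08,0],[-0.39,0.99,-0.08,0],[-0.39,0.99,-0.08,0],[-0.39,0.99,-0.08,0],[-0.39,0.99,-0.08,0]])

```text
time_s: 26.73
eef_pos: [0.4805, -0.263, 0.2108]
ee_rot: [0.998, -0.065, -0.001, -0.0]
force: [-0.2, -0.2, -0.4]
opening: 0.0662
gripper_force: 0.0
```

play_rows(steps=[[0,0,0,0],[0,0,0,0]])

```text
time_s: 26.9
eef_pos: [0.4809, -0.2627, 0.2109]
ee_rot: [0.998, -0.067, -0.0, -0.0]
force: [-0.0, -0.0, 0.0]
opening: 0.0662
gripper_force: 0.0
```

```bash
python3 - <<'E'
from h import *
import pickle
plan(.4785,-.2612,.21,-1.713)
f=arm.grab_frame('wrist'); pickle.dump(f,open('w8.pkl','wb'))
for q in ('pipette','cradle'): print(q,arm.recognise('wrist',q))
g=cv2.cvtColor(f['color'],cv2.COLOR_RGB2GRAY)
h=cv2.cvtColor(f['color'],cv2.COLOR_RGB2HSV)
m=((g>170)&(h[:,:,1]<60)).astype(np.uint8); m[285:]=0
n,l,s,c=cv2.connectedComponentsWithStats(m)
for i in range(1,n):
    if s[i,4]>100:
        k=np.argwhere(l==i)[:,::-1].astype(np.float32); print(s[i],cv2.minAreaRect(k))
M=np.array([[-50,-14,26],[-50,14,26],[50,14,26],[50,-14,26],[134,0,13],[-66,0,13]])/1e3
p=[.4785,-.2612,-.1425]; cc,ss=np.cos(p[2]),np.sin(p[2])
print(proj(f,np.c_[p[0]+cc*M[:,0]-ss*M[:,1],p[1]+ss*M[:,0]+cc*M[:,1],M[:,2]]).round(1))
for r in range(120,290,12): print(r,g[r,260:400:5].tolist())
E
```

```text
t 26.9 at [ 0.4809 -0.2627  0.2109] phi -1.704 | turn units 0.07 | shift units [-0.13 -0.06  0.05] per-row [-0.129 -0.057  0.046] n 1.0 F [-0. -0.  0.] op 0.0662
pipette [{'rect': [314.9, 171.3, 36.9, 234.6], 'p': 0.81}, {'rect': [199.5, 350.5, 26.8, 174.8], 'p': 0.58}]
cradle [{'rect': [458.1, 176.3, 128.3, 180.7], 'p': 0.59}]
[   0    0  113   89 6775] ((54.92902755737305, 44.23584747314453), (112.60994720458984, 85.82978820800781), 1.818303108215332)
[  0  22   9  21 152] ((4.0, 32.0), (20.0, 8.0), 90.0)
[311  54  13  40 348] ((317.0, 73.5), (39.0, 12.0), 90.0)
[  0  87  21  10 161] ((9.955751419067383, 91.66372680664062), (20.487852096557617, 8.248355865478516), 3.814074993133545)
[ 22  88  26  11 212] ((34.54568862915039, 92.86041259765625), (25.57769203186035, 9.190869331359863), 4.085616588592529)
[  49   90   50   40 1524] ((73.5, 109.5), (39.0, 49.0), 90.0)
[  1 117  25  10 165] ((12.969614028930664, 121.57735443115234), (24.387298583984375, 7.988942623138428), 3.012787342071533)
[ 27 119  25   9 164] ((39.03242111206055, 122.85162353515625), (24.219743728637695, 7.390767097
[... 1703 characters left out ...]
 134, 117, 117, 114, 116, 118, 141, 68, 62, 62, 61, 150, 116, 117, 117, 116, 118, 115, 118, 113, 114, 113, 117, 115, 114, 120]
252 [168, 160, 139, 121, 117, 116, 116, 113, 143, 55, 61, 61, 69, 145, 118, 117, 116, 116, 115, 113, 110, 118, 114, 122, 117, 118, 111, 114]
264 [161, 161, 164, 119, 117, 119, 116, 119, 141, 161, 161, 162, 161, 143, 114, 113, 114, 115, 111, 118, 116, 115, 114, 109, 118, 109, 117, 117]
276 [163, 158, 163, 117, 113, 114, 120, 114, 136, 92, 103, 102, 90, 116, 117, 117, 113, 118, 111, 118, 120, 116, 113, 115, 116, 115, 118, 112]
288 [156, 162, 164, 162, 157, 161, 161, 126, 113, 116, 120, 120, 118, 117, 115, 164, 161, 164, 165, 162, 113, 116, 117, 116, 119, 112, 116, 113]
```

```bash
python3 - <<'E'
from h import *
import pickle
f=pickle.load(open('w8.pkl','rb'))
g=cv2.GaussianBlur(cv2.cvtColor(f['color'],cv2.COLOR_RGB2GRAY),(3,3),0).astype(int)
for r in (168,185,205,235,250,266): print(r,294,g[r,294:306].tolist(),322,g[r,322:337].tolist())
for c in (305,322): print(c,156,g[156:168,c].tolist(),262,g[262:282,c].tolist())
print(g[48:60,317].tolist())
print(g[70,305:330].tolist(),g[130,303:333].tolist())
# cradle dark mask
h=cv2.cvtColor(f['color'],cv2.COLOR_RGB2GRAY)
m=(h<70).astype(np.uint8); m[:, :370]=0
n,l,s,c=cv2.connectedComponentsWithStats(m)
for i in range(1,n):
    if s[i,4]>300: print(s[i],cv2.minAreaRect(np.argwhere(l==i)[:,::-1].astype(np.float32)))
E
```

```text
168 294 [161, 163, 165, 165, 159, 150, 155, 179, 199, 207, 209, 210] 322 [210, 209, 209, 208, 206, 200, 193, 179, 161, 150, 145, 143, 149, 158, 161]
185 294 [165, 165, 163, 160, 156, 163, 181, 196, 204, 208, 211, 211] 322 [211, 211, 210, 208, 204, 198, 187, 169, 143, 124, 118, 129, 149, 160, 161]
205 294 [163, 161, 157, 151, 148, 160, 184, 200, 207, 209, 210, 210] 322 [210, 210, 209, 205, 199, 189, 172, 147, 127, 130, 148, 160, 163, 163, 163]
235 294 [118, 118, 117, 115, 120, 131, 142, 149, 153, 144, 114, 81] 322 [125, 149, 154, 151, 144, 133, 120, 113, 115, 118, 119, 120, 122, 122, 120]
250 294 [113, 114, 114, 115, 122, 134, 144, 149, 148, 131, 99, 71] 322 [139, 154, 152, 146, 136, 125, 118, 116, 117, 117, 116, 115, 114, 114, 114]
266 294 [115, 116, 117, 117, 121, 131, 140, 147, 153, 156, 158, 159] 322 [156, 152, 148, 139, 127, 119, 115, 114, 113, 114, 114, 115, 115, 114, 114]
305 156 [154, 153, 147, 135, 130, 142, 164, 183, 196, 204, 208, 210] 262 [160, 160, 160, 161, 159, 155, 152, 144, 124, 100, 87, 86, 88, 89, 90, 89, 89, 90, 91, 90]
322 156 [124, 124, 124, 123, 125, 135, 155, 178, 193, 202, 206, 208] 262 [158, 158, 157, 157, 156, 154, 149, 139, 124, 112, 107, 108, 109, 111, 112, 111, 110, 111, 111, 111]
[167, 167, 167, 165, 164, 168, 178, 189, 193, 191, 189, 189]
[167, 168, 167, 167, 166, 166, 166, 163, 163, 170, 183, 198, 208, 210, 209, 206, 195, 172, 147, 143, 155, 162, 164, 166, 167] [163, 162, 161, 153, 135, 122, 125, 133, 139, 145, 151, 159, 165, 166, 162, 155, 149, 143, 137, 131, 123, 113, 111, 128, 151, 162, 163, 162, 162, 164]
[  396    87   126   179 12408] ((463.4118347167969, 173.64706420898438), (164.92422485351562, 102.83509826660156), 75.96376037597656)
[  370   290   270   190 32654] ((504.4999694824219, 384.49993896484375), (188.99996948242188, 268.99993896484375), 90.0)
```

```bash
python3 - <<'E'
from h import *
import pickle
f=pickle.load(open('w8.pkl','rb'))
C=ray(f,[(315.3,168),(314.6,185),(313.8,205),(313,235),(312.8,250),(312.5,266)],[.022]*6)
k=np.polyfit(C[:,0],C[:,1],1); yaw=np.arctan(k[0])
print('yaw',yaw, np.polyval(k,C[:,0])-C[:,1])
T=ray(f,[(318,54)],[.013]); print('tip',T, np.polyval(k,T[0,0]))
E=ray(f,[(316,161.5),(312.5,270.2)],[.022,.024]); print(E,np.hypot(*(E[0]-E[1])[:2]))
mx=E[:,0].mean(); print('centre',mx,np.polyval(k,mx))
W=ray(f,[(299.3,205),(328.5,205)],[.022]*2);print('width',np.hypot(*(W[0]-W[1])[:2]))
# cradle: dark mask extents with foot corners via approxPoly
g=cv2.cvtColor(f['color'],cv2.COLOR_RGB2GRAY); m=(g<70).astype(np.uint8); m[:,:370]=0; m[285:]=0
n,l,s,c=cv2.connectedComponentsWithStats(m); i=1+s[1:,4].argmax()
cn=max(cv2.findContours((l==i).astype(np.uint8),0,1)[0],key=cv2.contourArea)
hull=cv2.convexHull(cn); print(cv2.approxPolyDP(hull,3,True).reshape(-1,2).tolist())
c=[.4937,-.3864,.1799]; M=np.array([[-75,35,8],[75,35,8],[75,-35,8],[-75,-35,8],[-36,22,58],[36,22,58],[36,-22,58],[-36,-22,58]])/1e3
cc,ss=np.cos(c[2]),np.sin(c[2]); print(proj(f,np.c_[c[0]+cc*M[:,0]-ss*M[:,1],c[1]+ss*M[:,0]+cc*M[:,1],M[:,2]]).round(1).tolist())
plan(mx,np.polyval(k,mx),.013,yaw-np.pi/2)
E
```

```text
yaw -0.16241230175695123 [ 1.88562070e-04 -8.99761035e-07 -2.09927397e-04 -1.73971466e-04
  2.81022537e-05  1.68134300e-04]
tip [[ 0.61225274 -0.2803029   0.013     ]] -0.28060753737964383
[[ 0.52854614 -0.26752214  0.022     ]
 [ 0.43198546 -0.25135792  0.024     ]] 0.09790427933052034
centre 0.4802657980029876 -0.2589807438122493
width 0.025565769405817233
[[474, 87], [505, 128], [521, 227], [502, 245], [435, 265], [396, 113]]
[[432.7, 267.2], [393.7, 110.3], [474.4, 83.8], [504.5, 246.0], [455.9, 241.8], [436.3, 154.4], [494.1, 136.1], [510.0, 225.6]]
t 27.05 at [ 0.4816 -0.2615  0.2112] phi -1.7028 | turn units 0.25 | shift units [-0.09 -0.11  9.91] per-row [-0.009 -0.011  0.991] n 10.0 F [-0.5  0.5  0.5] op 0.0663
```

play_rows(steps=[[-0.09,-0.11,0.9,0.25],[0,0,0.9,0],[0,0,0.9,0],[0,0,0.9,0],[0,0,0.9,0],[0,0,0.9,0],[0,0,0.9,0],[0,0,0.9,0],[0,0,0.9,0],[0,0,0.9,0],[0,0,0.75,0],[0,0,0,0]])

```text
time_s: 28.05
eef_pos: [0.4792, -0.2582, 0.014]
ee_rot: [0.997, -0.081, -0.002, -0.001]
force: [-1.2, 0.8, 0.5]
opening: 0.0658
gripper_force: 0.0
```

play_rows(steps=[[0,0,0,0],[0,0,0,0],[0,0,0,0],[0,0,0,0],[0,0,0,0],[0,0,0,0],[0,0,0,0],[0,0,0,0]], fingers=1)

```text
time_s: 28.72
eef_pos: [0.4799, -0.26, 0.017]
ee_rot: [0.997, -0.082, 0.0, 0.0]
force: [-1.3, 1.8, 4.6]
opening: 0.0275
gripper_force: 30.0
```

```bash
python3 - <<'E'
from h import *
import pickle
f=pickle.load(open('w8.pkl','rb'))
M=np.array([[-75,35,8],[75,35,8],[75,-35,8]])/1e3
print(fit([(f,M,[(435,265),(396,113),(474,87)])],[.4937,-.3864,.18]))
g=cv2.cvtColor(f['color'],cv2.COLOR_RGB2GRAY)
# profile across +y long edge, at several rows; and yoke contrast
gb=cv2.GaussianBlur(g,(3,3),0)
for r in (120,140,160,180,200,220,240,260): print(r,gb[r,388:448:2].tolist())
S,D=[pickle.load(open(c+'0.pkl','rb')) for c in ('scene','side')]
s=lambda a:np.array(a)*[370/600,.6]+[130,120]
d=lambda a:np.array(a)*[360/650,330/596]+[180,110]
M4=np.array([[-75,35,8],[75,35,8],[75,-35,8],[-75,-35,8]])/1e3
print(fit([(f,M,[(435,265),(396,113),(474,87)]),(S,M4,s([(66,446),(177,489),(150,546),(36,495)])),(D,M4,d([(207,519),(334,490),(350,546),(219,577)]))],[.4937,-.3864,.18]))
plan(.4937,-.3864,.2,.18-np.pi/2)
E
```

```text
(array([ 0.49178265, -0.38782648,  0.18868404]), array([-0.03633634,  3.92956844, -1.14486023,  0.05206102,  1.26362394,
       -1.11796524]))
120 [159, 160, 161, 164, 121, 65, 72, 76, 75, 74, 74, 74, 71, 72, 70, 70, 68, 68, 67, 67, 66, 66, 65, 64, 64, 63, 62, 61, 61, 60]
140 [160, 156, 157, 161, 162, 162, 161, 100, 62, 73, 71, 71, 70, 69, 67, 67, 66, 65, 65, 62, 62, 61, 61, 54, 49, 44, 41, 40, 37, 43]
160 [159, 163, 163, 161, 162, 159, 156, 157, 158, 138, 66, 63, 67, 66, 65, 60, 53, 51, 49, 48, 47, 47, 49, 43, 43, 53, 54, 52, 54, 52]
180 [161, 159, 161, 162, 162, 159, 160, 159, 157, 158, 161, 150, 80, 53, 62, 61, 61, 61, 60, 59, 59, 57, 58, 57, 54, 53, 52, 52, 50, 50]
200 [163, 164, 164, 163, 163, 159, 160, 160, 159, 158, 160, 161, 162, 161, 139, 55, 55, 56, 59, 57, 57, 56, 54, 53, 51, 51, 50, 51, 49, 47]
220 [117, 117, 116, 115, 116, 117, 113, 112, 113, 114, 113, 109, 108, 109, 110, 112, 111, 71, 36, 43, 41, 43, 42, 39, 39, 38, 34, 31, 32, 28]
240 [113, 112, 114, 117, 115, 114, 117, 112, 110, 111, 111, 114, 116, 115, 113, 115, 114, 110, 110, 97, 44, 38, 42, 40, 38, 37, 36, 38, 37, 33]
260 [115, 116, 116, 114, 114, 115, 113, 114, 118, 117, 118, 116, 113, 110, 110, 111, 112, 113, 110, 111, 113, 114, 67, 35, 38, 39, 36, 37, 35, 36]
(array([ 0.49275864, -0.38730774,  0.18840535]), array([-0.63657723,  3.05597341, -1.81612053, -1.07847833,  0.65360974,
       -2.2669149 , -0.5288268 , -1.30742261,  0.16648524, -0.1872856 ,
       -1.6351189 ,  1.14747922, -2.89820488,  2.23050306, -0.96058208,
       -0.55654868, -1.27819045, -1.60793977,  0.18902357, -0.25014506,
       -0.01349472,  1.29707846]))
t 28.72 at [ 0.4799 -0.26    0.017 ] phi -1.735 | turn units -2.87 | shift units [-0.45  6.34 -9.15] per-row [-0.045  0.634 -0.915] n 10.0 F [-1.3  1.8  4.6] op 0.0275
```

play_rows(steps=[[0,0,-0.9,0],[0,0,-0.9,0],[0,0,-0.9,0],[0,0,-0.9,0],[-0.08,0.9,-0.9,0],[-0.08,0.9,-0.9,0],[-0.08,0.9,-0.9,0],[-0.08,0.9,-0.9,0],[-0.08,0.9,-0.9,0],[-0.08,0.9,-0.9,0],[0,0.9,0,-0.97],[0,0,0,-0.97]])

```text
time_s: 29.72
eef_pos: [0.449, -0.3857, 0.1972]
ee_rot: [0.999, 0.036, 0.0, 0.001]
force: [0.4, 1.2, -1.7]
opening: 0.0276
gripper_force: 30.0
```

play_rows(steps=[[0,0,0,-0.97],[0,0,0,0],[0,0,0,0]])

```text
time_s: 29.97
eef_pos: [0.4496, -0.3826, 0.1962]
ee_rot: [0.996, 0.091, -0.0, -0.0]
force: [-0.1, 0.1, -0.7]
opening: 0.0278
gripper_force: 30.0
```

```bash
python3 - <<'E'
from h import *
import pickle
plan(.4927,-.3873,.2,.1885-np.pi/2)
f=arm.grab_frame('wrist'); pickle.dump(f,open('w9.pkl','wb')); save(f,'w9')
g=cv2.GaussianBlur(cv2.cvtColor(f['color'],cv2.COLOR_RGB2GRAY),(3,3),0).astype(int)
c=[.4927,-.3873,.1885]; M=np.array([[-75,35,8],[75,35,8],[75,-35,8],[-75,-35,8]])/1e3
cc,ss=np.cos(c[2]),np.sin(c[2]); print(proj(f,np.c_[c[0]+cc*M[:,0]-ss*M[:,1],c[1]+ss*M[:,0]+cc*M[:,1],M[:,2]]).round(1).tolist())
for r in range(70,290,15): print(r,''.join('#' if v<75 else ('o' if v>175 else ('-' if v<130 else '.')) for v in g[r,220:430:2]))
E
```

```text
t 29.97 at [ 0.4496 -0.3826  0.1962] phi -1.3893 | turn units -0.06 | shift units [ 2.07  0.64 -0.19] per-row [ 0.691  0.212 -0.063] n 3.0 F [-0.1  0.1 -0.7] op 0.0278
[[293.3, 253.0], [288.7, 74.2], [376.8, 73.7], [370.4, 252.6]]
70 .....................................-----.............------............................................
85 ....................................-------............----------------------##-.........................
100 ....................................-------............------####-############-..........................
115 ....................................--------..........------##################-..........................
130 ....................................-#-----............-----#####################........................
145 ....................................-------...........------##################...........................
160 ....................................-------............-----#################-...........................
175 .....................................------............-----#################-...........................
190 .....................................------............-----#################............................
205 .............................--------------............---------------######-............................
220 ................................oooooooooooooooooooooooooooooooooo...-#########---------.................
235 .................------------...oooooooooooooooooooooooooooooooooo...-######-----------------------------
250 .................--------------.ooooooooooooooooooooooooooooo......--######------------------........----
265 .................--------------.oooooooo..........................-------------------------------...-----
280 ..........-----------------------.................................---------------------------------------
```

```bash
python3 - <<'E'
from h import *
import pickle
f=pickle.load(open('w9.pkl','rb'))
g=cv2.GaussianBlur(cv2.cvtColor(f['color'],cv2.COLOR_RGB2GRAY),(3,3),0).astype(int)
def cross(v,a,t):
    i=[k for k in range(len(v)-1) if (v[k]-t)*(v[k+1]-t)<=0 and v[k]!=v[k+1]][-1 if a else 0]
    return i+(v[i]-t)/(v[i]-v[i+1])
rt=[(365+cross(g[r,365:395],0,115),r) for r in (100,112,150,160,170,180,190)]
tp=[(c,60+cross(g[60:100,c],0,115)) for c in (345,352,360,368)]
print(np.round(rt,1).tolist(),np.round(tp,1).tolist())
Rt=ray(f,rt,[.008]*len(rt))[:,:2]; Tp=ray(f,tp,[.008]*len(tp))[:,:2]
k=np.polyfit(Rt[:,0],Rt[:,1],1);print('yaw right',np.arctan(k[0]),np.polyval(k,Rt[:,0])-Rt[:,1])
k2=np.polyfit(Tp[:,1],Tp[:,0],1);print('yaw top',-np.arctan(k2[0]))
for yw in (np.arctan(k[0]),.1885):
    ex=np.array([np.cos(yw),np.sin(yw)]);ey=np.array([-ex[1],ex[0]])
    print(yw,ex*((Tp@ex).mean()-.075)+ey*((Rt@ey).mean()+.035))
# held body: white edges rows 220-235, in tool frame
st,p,ph=state()
print('body edges',[(r,g[r,276:292].tolist(),g[r,344:368].tolist()) for r in (222,236)],'body front',[(c,g[200:222,c].tolist()) for c in (315,)])
E
```

```text
[[377.2, 100.0], [376.7, 112.0], [375.2, 150.0], [374.5, 160.0], [374.3, 170.0], [373.8, 180.0], [373.4, 190.0]] [[345.0, 74.0], [352.0, 74.1], [360.0, 74.1], [368.0, 74.2]]
yaw right 0.18233913988168096 [-4.70622182e-06  9.98991807e-06  8.00658794e-05 -1.51636512e-04
  5.69862975e-05 -1.30681045e-05  2.23687436e-05]
yaw top 0.18033644996742088
0.18233913988168096 [ 0.49273471 -0.38801688]
0.1885 [ 0.49264381 -0.38812229]
body edges [(222, [158, 156, 150, 142, 139, 146, 159, 172, 180, 185, 187, 190, 194, 197, 199, 200], [197, 195, 192, 189, 186, 183, 179, 175, 166, 152, 136, 126, 131, 138, 124, 92, 67, 58, 56, 56, 56, 56, 56, 57]), (236, [121, 130, 136, 136, 136, 147, 164, 177, 185, 189, 192, 195, 198, 200, 201, 202], [201, 199, 196, 192, 189, 186, 183, 180, 172, 158, 139, 124, 122, 119, 99, 74, 64, 63, 63, 62, 61, 61, 61, 61])] body front [(315, [150, 152, 152, 152, 152, 148, 142, 138, 143, 152, 161, 168, 176, 183, 187, 190, 192, 195, 197, 199, 200, 202])]
```

```bash
python3 - <<'E'
from h import *
import pickle
f=pickle.load(open('w9.pkl','rb')); st,p,ph=state(); print(p)
g=cv2.cvtColor(f['color'],cv2.COLOR_RGB2GRAY).astype(int)
tx=np.array([-np.sin(ph),np.cos(ph),0]);ty=np.array([np.cos(ph),np.sin(ph),0])
for n,(a,b,z) in dict(fb=(.05,0,-.017),ft=(.05,0,.009),tip=(.134,0,-.004),ftL=(.05,-.014,.009),ftR=(.05,.014,.009)).items():
    print(n,proj(f,[p+a*tx+b*ty+[0,0,z]]).round(1))
print('tip col',[(r,g[r,312:336:2].tolist()) for r in range(0,40,5)])
print(g[196:226,300].tolist())
YC=.182
plan(.4927,-.388,.075,YC-np.pi/2)
E
```

```text
[ 0.44965944 -0.38251924  0.19632223]
fb [[317.1 194.4]]
ft [[316.8 207.8]]
tip [[317.2 -64.4]]
ftL [[275.7 207.7]]
ftR [[358.  207.9]]
tip col [(0, [203, 203, 203, 206, 205, 202, 200, 192, 177, 162, 126, 157]), (5, [202, 203, 204, 204, 204, 204, 202, 191, 179, 165, 129, 158]), (10, [202, 204, 203, 203, 203, 202, 201, 195, 181, 169, 142, 152]), (15, [202, 202, 204, 203, 203, 201, 199, 195, 180, 171, 154, 129]), (20, [201, 202, 203, 203, 202, 203, 200, 196, 186, 172, 159, 124]), (25, [202, 204, 202, 204, 202, 201, 201, 195, 188, 174, 162, 134]), (30, [201, 204, 203, 202, 202, 201, 201, 198, 188, 177, 165, 145]), (35, [173, 177, 175, 174, 158, 164, 169, 174, 172, 170, 164, 151])]
[116, 111, 119, 116, 117, 115, 117, 113, 110, 114, 128, 134, 145, 152, 161, 170, 176, 183, 188, 190, 194, 195, 198, 200, 202, 202, 202, 202, 204, 205]
t 30.02 at [ 0.4497 -0.3825  0.1963] phi -1.3894 | turn units -0.0 | shift units [2.07 0.66 6.07] per-row [0.295 0.094 0.867] n 7.0 F [-0.6  0.3 -1.6] op 0.0277
```

play_rows(steps=[[0.7,0.22,0,0],[0.7,0.22,0,0],[0.67,0.22,0,0],[0,0,0.8,0],[0,0,0.8,0],[0,0,0.8,0],[0,0,0.8,0],[0,0,0.8,0],[0,0,0.8,0],[0,0,0.8,0],[0,0,0.4,0],[0,0,0,0]])

```text
time_s: 31.02
eef_pos: [0.4924, -0.3873, 0.0747]
ee_rot: [0.996, 0.092, -0.001, -0.001]
force: [-0.8, -0.0, -1.7]
opening: 0.0279
gripper_force: 30.0
```

play_rows(steps=[[0,0,0,0],[0,0,0,0]])

```text
time_s: 31.18
eef_pos: [0.4932, -0.3884, 0.0776]
ee_rot: [0.996, 0.092, 0.0, 0.001]
force: [-0.2, 0.8, -0.7]
opening: 0.0278
gripper_force: 30.0
```

```bash
python3 - <<'E'
from h import *
plan(.4927,-.388,.049,.182-np.pi/2)
E
```

```text
t 31.18 at [ 0.4932 -0.3884  0.0776] phi -1.3864 | turn units 0.02 | shift units [-0.02 -0.02  1.43] per-row [-0.011 -0.011  0.714] n 2.0 F [-0.2  0.8 -0.7] op 0.0278
```

play_rows(steps=[[-0.02,-0.02,0.2,0.02],[0,0,0.2,0],[0,0,0.2,0],[0,0,0.2,0],[0,0,0.2,0],[0,0,0.2,0],[0,0,0.15,0],[0,0,0,0],[0,0,0,0]])

```text
time_s: 31.93
eef_pos: [0.4924, -0.3877, 0.0494]
ee_rot: [0.996, 0.091, -0.0, -0.0]
force: [1.2, -0.8, -0.6]
opening: 0.0277
gripper_force: 30.0
```

play_rows(steps=[[0,0,0.06,0],[0,0,0.06,0],[0,0,0,0]])

```text
time_s: 32.18
eef_pos: [0.4924, -0.3877, 0.0471]
ee_rot: [0.996, 0.091, 0.0, 0.0]
force: [0.6, -1.0, -1.6]
opening: 0.0276
gripper_force: 30.0
```

play_rows(steps=[[0,0,0.05,0],[0,0,0.05,0],[0,0,0,0]])

```text
time_s: 32.43
eef_pos: [0.4924, -0.3878, 0.047]
ee_rot: [0.996, 0.091, 0.0, 0.001]
force: [-4.5, 3.1, 13.2]
opening: 0.0278
gripper_force: 30.0
```

play_rows(steps=[[0,0,0,0],[0,0,0,0],[0,0,0,0],[0,0,0,0]], fingers=0.55)

```text
time_s: 32.77
eef_pos: [0.4924, -0.3877, 0.045]
ee_rot: [0.996, 0.091, -0.0, -0.0]
force: [0.2, 1.0, -0.5]
opening: 0.0397
gripper_force: 0.0
```

play_rows(steps=[[0,0,-0.4,0],[0,0,-0.8,0],[0,0,-0.8,0],[0,0,-0.8,0],[0,0,-0.8,0],[0,0,-0.8,0],[0,0,-0.8,0],[0,0,-0.8,0],[0,0,-0.8,0],[0,0,-0.4,0],[0,0,0,0],[0,0,0,0]])

```text
time_s: 33.77
eef_pos: [0.4923, -0.3876, 0.189]
ee_rot: [0.996, 0.091, 0.0, 0.0]
force: [-0.1, 0.6, 0.5]
opening: 0.0396
gripper_force: 0.0
```

```bash
python3 - <<'E'
from h import *
import pickle
f=arm.grab_frame('wrist'); pickle.dump(f,open('w10.pkl','wb')); save(f,'w10')
print(arm.recognise('wrist','pipette'),arm.recognise('wrist','cradle'))
g=cv2.GaussianBlur(cv2.cvtColor(f['color'],cv2.COLOR_RGB2GRAY),(3,3),0).astype(int)
c=[.4927,-.388,.182];cc,ss=np.cos(c[2]),np.sin(c[2])
M=np.array([[-50,-14,56],[-50,14,56],[50,14,56],[50,-14,56],[134,0,43],[75,35,8],[75,-35,8]])/1e3
print(proj(f,np.c_[c[0]+cc*M[:,0]-ss*M[:,1],c[1]+ss*M[:,0]+cc*M[:,1],M[:,2]]).round(1).tolist())
for r in range(0,295,12): print(r,''.join('#' if v<75 else ('o' if v>175 else ('-' if v<130 else '.')) for v in g[r,250:400:2]))
plan(*sw(-.115,.092),.2,SY-np.pi/2)
E
```

```text
[{'rect': [16.8, 291.6, 33.6, 144.6], 'p': 0.97}, {'rect': [318.9, 175.6, 42.1, 276.1], 'p': 0.68}] []
[[335.7, 295.4], [299.9, 295.4], [298.2, 165.3], [338.0, 165.4], [318.4, 37.3], [274.7, 127.9], [361.6, 128.1]]
0 ...........................................................................
12 ...........................................................................
24 ...........................................................................
36 ...........................................................................
48 .................................ooo.......................................
60 ................................ooooo......................................
72 ................................ooooo.--...................................
84 ..................................o...--...................................
96 .............................--......----..................................
108 .............................--......-----.................................
120 .............................--......-----.................................
132 ...........
[... 575 characters left out ...]
ooooooooooooooooo-##########----------------.....
228 .--------------##-#######-.oooooooooooo....-##########---------------------
240 .--------------##########-.................-##########---------------------
252 .--------------##########-...-#########-...-##########---------------------
264 .---------------#########--..-#########-..--##########---------------------
276 ..-------------##########--..-#########-..--###########--------------------
288 ----------------##########-...............-###########---------------------
t 33.92 at [ 0.4921 -0.3874  0.188 ] phi -1.3882 | turn units 3.03 | shift units [ -3.75 -24.86  -0.6 ] per-row [-0.15  -0.994 -0.024] n 25.0 F [ 0.4 -0.1  0.7] op 0.0396
```

play_rows(steps=[[0,0,0,1],[0,0,0,1],[0,0,0,1],[-0.15,-0.99,0,0],[-0.15,-0.99,0,0],[-0.15,-0.99,0,0],[-0.15,-0.99,0,0],[-0.15,-0.99,0,0],[-0.15,-0.99,0,0],[-0.15,-0.99,0,0],[-0.15,-0.99,0,0],[-0.15,-0.99,0,0]], fingers=1)

```text
time_s: 34.92
eef_pos: [0.497, -0.2064, 0.1884]
ee_rot: [0.996, -0.089, -0.001, -0.0]
force: [0.4, 0.7, -0.1]
opening: 0.0003
gripper_force: 0.0
```

play_rows(steps=[[-0.15,-0.99,0,0],[-0.15,-0.99,0,0],[-0.15,-0.99,0,0],[-0.15,-0.99,0,0],[-0.15,-0.99,0,0],[-0.15,-0.99,0,0],[-0.15,-0.99,0,0],[-0.15,-0.99,0,0],[-0.15,-0.99,0,0],[-0.15,-0.99,0,0],[-0.15,-0.99,0,0],[-0.15,-0.99,0,0]])

```text
time_s: 35.92
eef_pos: [0.5034, 0.0337, 0.1885]
ee_rot: [0.996, -0.089, -0.001, -0.0]
force: [-0.9, 0.1, -0.0]
opening: 0.0005
gripper_force: 0.0
```

play_rows(steps=[[-0.15,-0.99,0,0],[-0.15,-0.99,0,0],[-0.15,-0.99,0,0],[-0.15,-0.99,0,0],[0,0,0,0],[0,0,0,0]])

```text
time_s: 36.42
eef_pos: [0.5056, 0.1131, 0.1885]
ee_rot: [0.996, -0.088, -0.001, 0.0]
force: [-0.5, -0.2, 0.0]
opening: 0.0005
gripper_force: 0.0
```

```bash
python3 - <<'E'
from h import *
import pickle
plan(*sw(-.115,.092),.091,SY-np.pi/2)
f=arm.grab_frame('wrist'); pickle.dump(f,open('w11.pkl','wb')); save(f,'w11')
print(arm.recognise('wrist','lamp_tip'))
for th in (0,.1,.2):
    q=sw(-.05-.06*np.sin(.5-th),.092); print(th,proj(f,[np.r_[q,.042+.06*np.cos(.5-th)]]))
g=cv2.cvtColor(f['color'],cv2.COLOR_RGB2GRAY)
for r in range(120,290,8): print(r,''.join('#' if v<60 else ('o' if v>175 else ('-' if v<130 else '.')) for v in g[r,240:420:2]))
E
```

```text
t 36.42 at [0.5056 0.1131 0.1885] phi -1.7465 | turn units 0.05 | shift units [ 0.1  -0.12  4.88] per-row [ 0.02  -0.025  0.975] n 5.0 F [-0.5 -0.2  0. ] op 0.0005
[{'rect': [317.0, 174.4, 47.4, 61.7], 'p': 0.95}]
0 [[313.78774621 191.53433726]]
0.1 [[313.78030429 183.3318681 ]]
0.2 [[313.78413087 174.31614864]]
120 .....................oooooooooooooooooooooooooooooooooo-----------------------------------
128 .....................oooooo---------------------.oooooo-----------------------------------
136 .....................oooooo---------------------.ooooo.-----------------------------------
144 .....................oooooo--------....---------.ooooo.-----------------------------------
152 .....................oooooo--------....---------.ooooo.-----------------------------------
160 .....................ooooooooooooo-....--...oooooooooo------------------------------------
168 .....................oooooooo.---------#---#-....ooooo------------------------------------
176 ....................-oooooo------#--------#---#.....oo------------------------------------
184 .....................o
[... 603 characters left out ...]
-----------------------------------
240 .............------------------.......----------------------------------------------------
248 .............-----------------.........---------------------------------------------------
256 .............-----------------.........---------------------------------------------------
264 ..............-----------------...--.-----------------------------------------------------
272 .............------------------...----.---------------------------------------------------
280 ..............---------------...........--------------------------------------------------
288 .........................................-------------------------------------------------
```

play_rows(steps=[[0.1,-0.12,0.8,0.05],[0,0,0.85,0],[0,0,0.85,0],[0,0,0.85,0],[0,0,0.85,0],[0,0,0.68,0],[0,0,0,0],[0,0,0,0]])

```text
time_s: 37.18
eef_pos: [0.5083, 0.1139, 0.0914]
ee_rot: [0.996, -0.092, -0.001, 0.0]
force: [-0.1, -0.5, 0.4]
opening: 0.0003
gripper_force: 0.0
```

play_rows(steps=[[0.3,0,0,0],[0.3,0,0,0],[0.3,0,0,0],[0.3,0,0,0],[0.3,0,0,0],[0.3,0,0,0],[0.3,0,0,0],[0.3,0,0,0],[0.3,0,0,0],[0.3,0,0,0],[0,0,0,0]])

```text
time_s: 38.1
eef_pos: [0.5685, 0.1035, 0.0914]
ee_rot: [0.996, -0.092, 0.0, -0.0]
force: [-0.9, -1.9, -0.2]
opening: -0.0
gripper_force: 0.0
```

play_rows(steps=[[0.1,0,0,0],[0.1,0,0,0],[0.1,0,0,0],[0,0,0,0]])

```text
time_s: 38.43
eef_pos: [0.5733, 0.1027, 0.0914]
ee_rot: [0.996, -0.092, -0.0, 0.0]
force: [-0.7, -0.1, 0.9]
opening: 0.0007
gripper_force: 0.2
```

```bash
python3 - <<'E'
from h import *
print(ws(state()[1]),state()[1],state()[0]['force'])
E
```

```text
[-0.04856962  0.09152197] [0.57334837 0.1026857  0.09144068] [-0.68904307 -0.08312244  0.93871403]
```

Pushing on slowly until the stop is felt.

play_rows(steps=[[0.08,0,0,0],[0.08,0,0,0],[0.08,0,0,0],[0,0,0,0]])

```text
time_s: 38.77
eef_pos: [0.5782, 0.1018, 0.0916]
ee_rot: [0.996, -0.092, 0.0, -0.0]
force: [-0.2, -0.5, -0.4]
opening: 0.0004
gripper_force: 0.3
```

play_rows(steps=[[0.07,0,0,0],[0.07,0,0,0],[0,0,0,0]])

```text
time_s: 39.02
eef_pos: [0.5789, 0.1017, 0.0914]
ee_rot: [0.996, -0.091, -0.003, -0.0]
force: [-10.2, 0.7, 3.7]
opening: 0.0008
gripper_force: 4.9
```

The stop was met where expected (stand x ≈ −43 mm). Now retreat and check.

play_rows(steps=[[-0.5,0,0,0],[-0.9,0,0,0],[-0.9,0,-0.5,0],[-0.5,0,-0.9,0],[0,0,-0.9,0],[0,0,-0.9,0],[0,0,-0.9,0],[0,0,-0.9,0],[0,0,0,0],[0,0,0,0]])

```text
time_s: 39.85
eef_pos: [0.526, 0.1115, 0.192]
ee_rot: [0.996, -0.092, 0.001, -0.0]
force: [-0.9, 0.1, -0.1]
opening: 0.0007
gripper_force: 0.0
```

```bash
python3 - <<'E'
from h import *
import pickle
for c in ('wrist','scene','side'):
    f=arm.grab_frame(c); save(f,'end_'+c); pickle.dump(f,open('end_%s.pkl'%c,'wb'))
    for q in ('lamp_tip','tile','rule','pipette','cradle','short_rule','jar'):
        r=arm.recognise(c,q)
        if c!='wrist' or q=='lamp_tip': print(c,q,[(round(d['p'],2),np.round(d['rect']).astype(int).tolist()) for d in r][:3])
    for th in (.8,1.0): print(th,proj(f,[np.r_[sw(-.05-.06*np.sin(.5-th),.092),.042+.06*np.cos(.5-th)]]).round(1))
    print('tile/rule/pip exp',proj(f,[np.r_[sw(.048,-.043),.03],np.r_[sw(.008,-.043),.035],[.4927+.034,-.388+.006,.043]]).round(0).tolist())
    if c=='side':
        # tile/rule alignment vs projected outline, brightness inside/outside
        g=cv2.cvtColor(f['color'],cv2.COLOR_RGB2GRAY)
print(arm.sense()['time_s'],arm.sense()['force'])
E
```

```text
wrist lamp_tip [(0.89, [319, 137, 46, 61])]
0.8 [[316.8 148.3]]
1.0 [[316.8 128.8]]
tile/rule/pip exp [[507.0, 28.0], [503.0, 87.0], [943.0, 118.0]]
scene lamp_tip [(0.66, [373, 243, 18, 18])]
scene tile [(0.95, [359, 314, 56, 53])]
scene rule [(0.58, [340, 305, 41, 42]), (0.57, [297, 176, 26, 30])]
scene pipette [(0.81, [207, 411, 100, 45]), (0.67, [227, 282, 54, 50])]
scene cradle [(0.65, [196, 416, 88, 70])]
scene short_rule [(0.98, [407, 225, 27, 30])]
scene jar [(0.96, [448, 185, 16, 31]), (0.56, [342, 302, 41, 41])]
0.8 [[370.5 237.4]]
1.0 [[374.3 241.3]]
tile/rule/pip exp [[357.0, 315.0], [343.0, 303.0], [207.0, 415.0]]
side lamp_tip []
side tile [(0.81, [385, 260, 22, 44])]
side rule [(0.93, [368, 258, 10, 43]), (0.71, [243, 180, 38, 17])]
side pipette [(0.89, [265, 291, 80, 16]), (0.74, [348, 397, 99, 27])]
side cradle [(0.81, [333, 403, 77, 57])]
side short_rule [(0.65, [358, 179, 27, 23]), (0.21, [368, 260, 14, 41])]
side jar [(0.86, [363, 135, 14, 27]), (0.21, [365, 242, 74, 101])]
0.8 [[358.2 197. ]]
1.0 [[362.4 198.7]]
tile/rule/pip exp [[385.0, 259.0], [369.0, 256.0], [351.0, 395.0]]
41.05 [-0.33844361 -0.1542167   0.59711431]
```

```bash
python3 -c "
from plant import arm
print(arm.hand_in())"
```

```text
the job is handed in; nothing more can be done
None
```

I handed the job in at about 41 s of robot time: the tile is flush on the ledge, the long rule flush along it with ends level (within about 0.3 mm by camera), the pipette is seated in its cradle, and the lamp lever is fully over; no verdict came back.

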